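Tighten a stiff clamp screw with the long arm of a hex key

TASK

The big L-shaped hex key stands in the red block with its long arm down. Pull it out, turn it over so that its short arm goes fully down into the socket of the clamp's cap screw, and use the long arm as the lever to turn the screw clockwise until it stops hard (the yellow stripe on its head meets the yellow line on the blue strap). Leave the key seated in the screw and let go, do not put the long arm into the screw, and leave the red-lidded tin, the blue jaw cover and the black case where they are.

Things in the scene. Friction and masses are not known exactly. Their poses are not given: they have to be found in the camera images.
- key_bend (a point): Steel L-shaped hex key, 22 mm across flats; long arm 200, short arm 90 mm overall, bend of 26 mm centre-line radius. Point: where the arm axes cross (the metal's middle at the bend is 7.6 mm from it along each arm). z: along the long arm from its tip to the bend; x: bend to short tip; y: across the L, 22 mm thick everywhere (flats face +-y). Starts up, x 20 to 90 degrees left of straight ahead.
- key_short_tip (a point): Middle of the end face of the key's short arm, 79 mm from key_bend along the key's x; the arm is straight from 26 mm on. Same axes as key_bend.
- key_long_tip (a point): Middle of the end face of the key's long arm, 189 mm from key_bend along the key's -z. Same axes as key_bend. The key weighs 0.35 to 0.55 kg.
- stand: Red key block 80 x 80 x 70 mm, fixed; origin under its centre. The key's long arm stands in the round 28 mm hole in its middle, 58 mm deep (floor 12 mm above the bench), so the key must rise 58 mm to come free; it may lean a few degrees there. The other holes are smaller and empty.
- clamp: Clamp fixed to the bench: dark base plate 170 x 110 x 12 mm, blue strap 140 x 46 mm (top 51 mm above the bench) holding down a square tube, cap screw in its middle. Origin under the plate's centre; x along the strap towards the tube. A yellow line on the strap, at the -x side of the screw, shows where the head's stripe stands when tight. Highest point: the screw head, 90 mm.
- screw_mouth (a point): Cap screw: dark knurled head 41 mm wide, 36 mm high; hexagon socket 22.8 mm across flats, 28 mm deep, mouth chamfered. Point: on the axis at the mouth, 90 mm above the bench. Axes turn with the screw: z up, x to the yellow stripe. Socket flats lie at 0, 60, .. degrees from x, so the key enters short arm down with its long arm pointing 30 (or 90, 150, ..) degrees from x, play +-4.
- screw_floor (a point): Centre of the flat floor of the screw's socket, 62 mm above the bench; the key's short tip rests here when fully seated (the long arm's axis is then 141 mm above the bench, with some sag). Same axes as screw_mouth.
- screw (a joint): Angle of the cap screw, rad; grows clockwise seen from above. Starts between 0 and 0.4; hard stop at 1.1, where it is tight. Stiff: takes 1.0 N m to turn at 0, rising to about 1.3 N m at the stop (9 N at 150 mm from the axis); stays where it is left.
- bit_case: Closed black tin case 110 x 164 x 42 mm, loose on the bench; bystander. Origin at its underside.
- gel_tin: Tin with a red lid, 71 mm wide and 70 mm high, standing loose on the bench; bystander. Origin at its underside.
- jaw_cover: Blue moulded jaw cover 40 x 150 x 30 mm (long side along its y), lying loose on the bench; bystander. Origin at its underside.

How it is judged:
On the way:
1. the key's short arm is fully down in the screw's socket, before the screw is tight (distance between key_short_tip and screw_floor below 0.008 m and value of joint screw below 0.75 rad), for 0.2 s.
At the end, for the whole second after the job is handed in: The screw is turned to 1.0 rad or more (hard stop at 1.1), and the key is at rest with the tip of its short arm within 8 mm of the centre of the socket's floor (value of joint screw above 1 rad and distance between key_short_tip and screw_floor below 0.008 m and linear speed of key below 0.03 m/s); the robot touches nothing.
It fails at once if the key's long arm is put into the screw's socket (distance between key_long_tip and screw_floor below 0.018 m).
It fails at once if a bystander (red-lidded tin, blue jaw cover, black case) is moved by more than 25 mm (distance of any of gel_tin, jaw_cover, bit_case from where it was at the start of the episode above 0.025 m).
It also fails if it takes over 72 s, if anything falls off the work surface, if the arm or the gripper's body presses on something with over 40 N, if the wrist force passes 120 N, or if a joint passes its speed limit or range.

ROBOT

A 7-joint arm with a two-finger parallel gripper is mounted at the origin on a cart in front of the work surface, level with it; the furniture and walls round the work are solid. World frame = base frame: x ahead of the robot, y to its left, z up, the work surface at z = 0. Lengths are in m, angles in rad, forces in N, time in s.
With the tool pointing down it reaches from about 0.4 to 0.875 m from the base axis. Payload 6.5 kg.
Tool frame: the origin (TCP) lies on the centre line of the jaws, within the pads' length; the fingertips stand 19 mm ahead of it and the grasp point (between the pads) is the TCP; z points along the fingers, y is the line along which they close (so a half turn about z gives the same grasp; the last joint's range is limited). The gripper opens to 88 mm and grips with 3 to 60 N. Pads are 18 mm wide; open, the fingers measure 123 mm over their backs; the gripper's body (75 mm by 187 mm) begins 45 mm behind the grasp point.
Start: joints at [-1.183, 0.536, -0.004, 1.538, 0.003, 1.067, -0.071], TCP at [0.285, 0.584, 0.258] pointing down, gripper open.
Joint ranges: [-2.7, 2.7], [-0.37, 2.16], [-1.27, 1.26], [0.24, 2.4], [-1.31, 4.45], [0.19, 1.91], [-2.76, 2.76]. Speed limits (rad/s): [2.39, 2.39, 3.14, 3.14, 3.14, 3.14, 3.14].

INTERFACE

Orientations are given as a unit quaternion [x, y, z, w].
In Python, from bench import robot gives the robot as it stands. The module is installed in compiled form; this text tells all that it offers.
- The arm moves only by the tool jog_arm, never from a script. Its argument "targets" is a list of rows, each a list of 3 entries, a list of its own where there are three numbers: the turn, a rotation vector about the world's x, y, z in rad, then the shift along the world's x, y, z in m, then the gripper command: -1 is fully open, 1 is shut, values between are in proportion. A call has 1 to 20 rows; each row shifts and turns the commanded pose from where the row before left it; what a row does not reach is not made up. A row lasts 1/12 s, in which the tool goes at most 41.7 mm and 7.16 degrees, less where a joint would pass 70% of its speed; a pose out of reach is approached as far as the arm can. A call is refused whole if a number of a shift passes 0.0417 or a number of a turn 0.125, either way. A call with a gripper value outside its range is refused whole. The fingers move at their own pace and stop on an object; "grip_force" is the grip in N (left out, the last holds). Time passes only in rows, so rows that do not move let the fingers close. It gives the time, the measured TCP pose, the force, the opening and the grip force at its end, in the units of the state.
- robot.read_state(): the state, without advancing time (a new reading comes with each control period).
- robot.get_image(name): name is "scene" or "top"; returns the picture (480x640x3 uint8, red, green, blue); there is no depth.
- robot.camera_model(name): a dict with "fx", "fy", "cx", "cy" (pixels), "R" (3x3) and "t" (3): a world point X has camera coordinates R X + t. Camera axes: x right, y down, z forward; pixel columns grow to the right and rows downward; lengths in m; the calibration is good to about 2 mm. A picture is of the moment at which its call begins. camera_model takes no time and is no camera call.
- robot.sign_off(): hands the job in; it is judged then, once.
The state is a dict: "time": time; "qpos": joint angles; "joint_velocities": joint speeds; "effort": joint torques, N m; "position": TCP position; "tcp_rot": TCP orientation; "ft_force": force on the tool from outside, world axes, zero at the start; "wrist_torque": the same for the moment, N m; "width": finger opening in m; "finger_force": force on a finger pad.
Only numpy, scipy, OpenCV 4.12 (cv2) and the standard library are available. Lean on these libraries where they do the work, as an engineer would, in place of code of your own. Each camera call takes 0.05 s, during which the arm holds its last target. There are 200 camera calls.

## Working session

There is one attempt and no reset: what is moved stays moved. The work goes in short steps, Python scripts to look and compute and a tool call to move; the robot and the scene stay as the last step left them, time stands still between calls to the robot, and variables do not carry over. Pictures are saved under pics/ and viewed, at most 10 in all, crops included, and the job is handed in when it is done.

Besides the shell and the picture viewer there is one more tool, called after ">>>" in YAML: its name, and indented under it one key for each argument. jog_arm: Moves the arm, as the interface text tells. Its arguments: {"type":"object","properties":{"targets":{"type":"array","items":{"type":"array"}},"grip_force":{"type":"number"}},"required":["targets"]}

```bash
mkdir -p pics
python3 - <<'E'
from bench import robot
import cv2
for n in("scene","top"):
    cv2.imwrite(f"pics/{n}0.png",robot.get_image(n)[:,:,::-1]); print(n,robot.camera_model(n))
s=robot.read_state();print(s)
E
```

```text
scene {'fx': 435.5369482914801, 'fy': 435.5369482914801, 'cx': 325.3147212244664, 'cy': 247.00233736749493, 'R': array([[ 0.65287224, -0.75736178,  0.01268773],
       [-0.56412473, -0.49733685, -0.65910496],
       [ 0.50549098,  0.42315387, -0.75194393]]), 't': array([-0.46100703,  0.30370323,  1.05891739])}
top {'fx': 511.76359580466084, 'fy': 511.76359580466084, 'cx': 318.207550706948, 'cy': 241.3763990595257, 'R': array([[ 0.01313618, -0.99990934, -0.00295714],
       [-0.99730787, -0.01288852, -0.07218654],
       [ 0.07214188,  0.00389744, -0.99738676]]), 't': array([-0.16332336,  0.52498985,  1.18489282])}
{'time': 0.1, 'qpos': array([-1.18321352,  0.53710375, -0.00441951,  1.53876818,  0.00258317,
        1.0673194 , -0.07118707]), 'joint_velocities': array([ 0.00014654, -0.00258268, -0.00011637, -0.00154402,  0.00038223,
       -0.00116186,  0.00011083]), 'effort': array([ 2.30825979e-03, -5.72072303e+01,  9.93609801e-01, -2.52230519e+01,
       -5.62058610e-02,  1.34221895e-02,  5.65180244e-05]), 'position': array([0.28472264, 0.58372998, 0.2569206 ]), 'tcp_rot': array([ 2.24920353e-01,  9.74376827e-01, -7.86804644e-04, -1.23787920e-04]), 'ft_force': array([ 0.1127426 ,  0.04776043, -0.23809848]), 'wrist_torque': array([ 0.01750779,  0.00423551, -0.07035079]), 'finger_force': 0.0, 'width': 0.08802562065763654}
```

View pics/scene0.png

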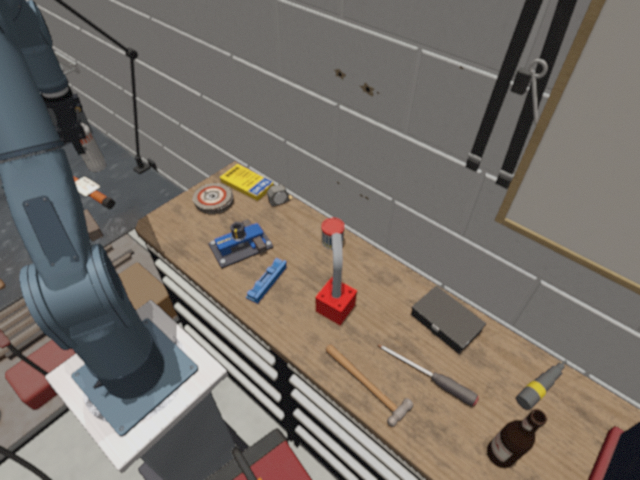

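View pics/top0.png

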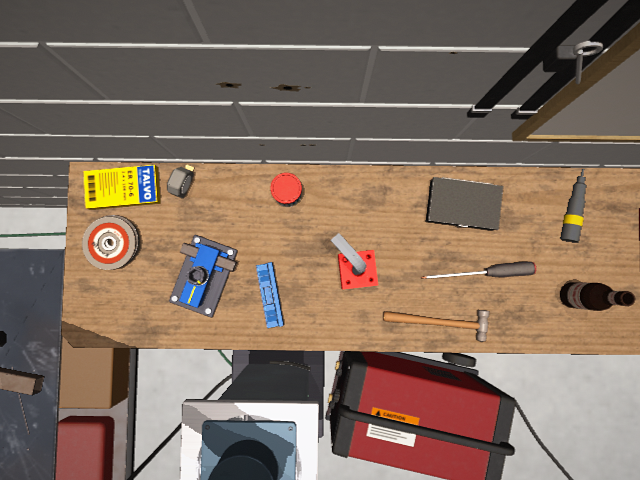

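Overview: the top view shows the stand at about (357,269), the key's short arm pointing to (340,238), the clamp screw at (199,275), the jaw cover at (270,295) and the tin at (287,188). In the scene view the key bend is at (338,235), the stand at (336,300) and the screw at (239,229). Next I'll make enlarged crops of the key and clamp from both views.

```bash
cat > h.py <<'E'
import numpy as np, cv2
from bench import robot
C={n:robot.camera_model(n) for n in("scene","top")}
def ray(n,p):
    c=C[n];d=c["R"].T@np.array([(p[0]-c["cx"])/c["fx"],(p[1]-c["cy"])/c["fy"],1.]);return -c["R"].T@c["t"],d/np.linalg.norm(d)
def onz(n,p,z):
    o,d=ray(n,p);return o+d*(z-o[2])/d[2]
def tri(ps,pt):
    A=np.zeros((3,3));b=np.zeros(3)
    for n,p in(("scene",ps),("top",pt)):
        o,d=ray(n,p);M=np.eye(3)-np.outer(d,d);A+=M;b+=M@o
    X=np.linalg.solve(A,b);return X
def proj(n,X):
    c=C[n];v=c["R"]@np.asarray(X,float)+c["t"];return np.array([c["fx"]*v[0]/v[2]+c["cx"],c["fy"]*v[1]/v[2]+c["cy"]])
def grab(n):return robot.get_image(n)[:,:,::-1].copy()
def crop(im,x,y,w,h,s):return cv2.resize(im[y:y+h,x:x+w],None,fx=s,fy=s,interpolation=cv2.INTER_CUBIC)
E
python3 - <<'E'
from h import *
t=cv2.imread("pics/top0.png");s=cv2.imread("pics/scene0.png")
a=np.hstack([crop(t,160,230,80,60,5)[:300],crop(t,310,230,80,60,5)])
b=np.hstack([crop(s,200,210,80,60,5),crop(s,290,225,100,100,3)[:300,:300],np.zeros((300,100,3),np.uint8)])
cv2.imwrite("pics/c1.png",np.vstack([a,b]))
E
```

```text
(no output)
```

View pics/c1.png

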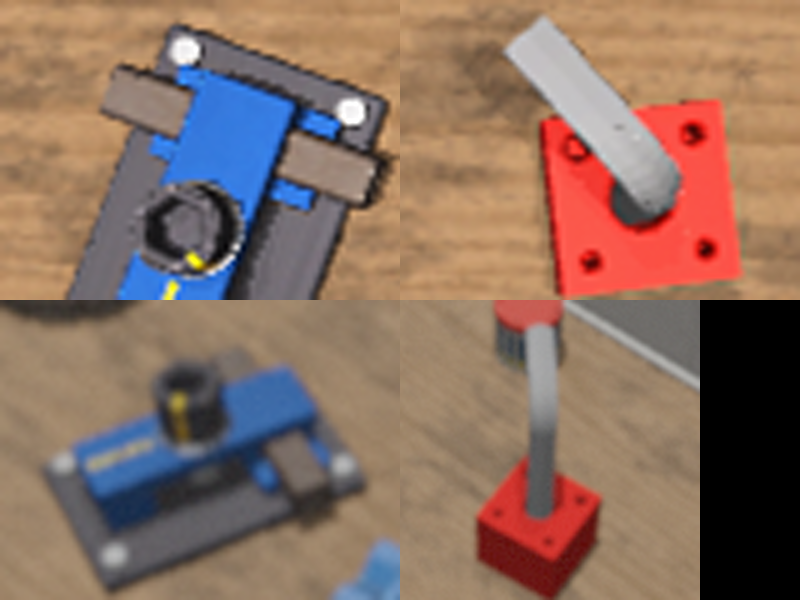

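The crop shows the screw centre at about top (197.5,275.5) and scene (237.6,224.5), with the stripe toward top (199,282). The key's short tip is at top (335,236.5), and its bend's outer edge is near (366,267).

Run:
```python
from h import *
np.set_printoptions(precision=4,suppress=True)
t=cv2.imread("pics/top0.png");s=cv2.imread("pics/scene0.png")
print("cams",[ray(n,(320,240))[0] for n in C])
print("screw tri",tri((237.6,224.4),(197.4,275.6)),"onz",onz("top",(197.4,275.6),.09),onz("scene",(237.6,224.4),.09))
print("stripe",onz("top",(199,282),.09),"line",onz("top",(194.4,288),.051))
# strap by blue mask near clamp
hs=cv2.cvtColor(t,cv2.COLOR_BGR2HSV)
m=cv2.inRange(hs,(100,120,60),(125,255,255));m[:, :160]=0;m[:,240:]=0;m[:230]=0;m[320:]=0
print("strap rect",cv2.minAreaRect(np.argwhere(m)[:,::-1].astype(np.float32)))
# stand top
m=cv2.inRange(hs,(0,150,150),(10,255,255))|cv2.inRange(hs,(170,150,150),(180,255,255));m[:, :325]=0;m[:,390:]=0;m[:240]=0;m[300:]=0
r=cv2.minAreaRect(np.argwhere(m)[:,::-1].astype(np.float32));print("stand",r,onz("top",r[0],.07))
# yellow line/stripe pixels
m=cv2.inRange(hs,(22,120,120),(35,255,255));m[:,:170]=0;m[:,230:]=0;m[:230]=0;m[320:]=0
n,l,st,c=cv2.connectedComponentsWithStats(m);print(st,c)
# key grey mask
for nm,im,(x0,x1,y0,y1) in(("top",t,(325,375,228,278)),("scene",s,(325,352,228,300))):
    h=cv2.cvtColor(im,cv2.COLOR_BGR2HSV);m=cv2.inRange(h,(0,0,70),(180,55,255));w=np.zeros_like(m);w[y0:y1,x0:x1]=m[y0:y1,x0:x1]
    n,l,st,c=cv2.connectedComponentsWithStats(w);k=1+st[1:,4].argmax()
    r=cv2.minAreaRect(np.argwhere(l==k)[:,::-1].astype(np.float32));print(nm,st[k],r,cv2.boxPoints(r).round(1).tolist())
    for y in range(st[k][1],st[k][1]+st[k][3],4):
        xs=np.where(l[y]==k)[0];print(y,xs.min(),xs.max(),end="; ")
    print()
```

```text
cams [array([-0.063 , -0.6462,  1.0023]), array([ 0.4402, -0.1612,  1.2192])]
screw tri [0.4424 0.1064 0.1004] onz [0.4429 0.1084 0.09  ] [0.4478 0.1156 0.09  ]
stripe [0.4289 0.1044 0.09  ] line [0.4147 0.1237 0.051 ]
strap rect ((201.4298858642578, 276.29638671875), (33.83544158935547, 61.7513542175293), 19.653823852539062)
stand ((357.7987976074219, 269.18902587890625), (36.11111068725586, 36.663272857666016), 83.6598129272461) [ 0.462  -0.2463  0.07  ]
[[     0      0    640    480 307172]
 [   197    280      4      4      9]
 [   188    286      7     17     19]] [[319.5115 239.4954]
 [198.6667 281.6667]
 [191.3158 294.1053]]
top [331 233  35  40 502] ((349.1770324707031, 252.98532104492188), (45.340126037597656, 11.883502006530762), 49.236392974853516) [[329.8999938964844, 239.6999969482422], [338.8999938964844, 231.89999389648438], [368.5, 266.29998779296875], [359.5, 274.0]]
233 338 338; 237 333 342; 241 331 346; 245 335 349; 249 338 353; 253 343 356; 257 346 360; 261 350 363; 265 353 365; 269 356 364; 
scene [325 233  18  64 646] ((333.5, 264.5), (63.0, 17.0), 90.0) [[325.0, 233.0], [342.0, 233.0], [342.0, 296.0], [325.0, 296.0]]
233 336 337; 237 325 342; 241 325 342; 245 325 342; 249 331 342; 253 332 342; 257 333 342; 261 333 342; 265 333 342; 269 333 341; 273 333 341; 277 334 340; 281 333 340; 285 333 339; 289 333 339; 293 333 339;
```

Run:
```python
from h import *
np.set_printoptions(precision=4,suppress=True)
print("screw in scene",proj("scene",(.443,.1084,.09)))
a=onz("top",(334.6,236.0),.212);b=onz("top",(364.2,270.3),.205);print("tip",a,"bend outer",b,"heading",np.degrees(np.arctan2(*(a-b)[1::-1])),np.linalg.norm((a-b)[:2]))
d=(a-b)/np.linalg.norm((a-b)[:2]);B=a-.079*d;B[2]=.201
print("bend",B,"proj scene",proj("scene",B),proj("scene",B-[0,0,.06]),proj("scene",B-[0,0,.12]))
s=(.462,-.2463,0);print("vertical at stand",proj("scene",(.462,-.2463,.07)),proj("scene",(.462,-.2463,.14)),proj("top",(.462,-.2463,.07)))
h=cv2.cvtColor(cv2.imread("pics/scene0.png"),cv2.COLOR_BGR2HSV)
for y in(250,258,266,274,282,290):print(y,h[y,326:348,1].tolist())
```

```text
screw in scene [238.0237 226.4749]
tip [ 0.5242 -0.1895  0.212 ] bend outer [ 0.4574 -0.2489  0.205 ] heading 41.707239501011955 0.08940467633057599
bend [ 0.4652 -0.242   0.201 ] proj scene [337.2587 259.2106] [336.4569 274.5686] [335.7191 288.701 ]
vertical at stand [336.0714 292.8092] [336.9514 276.4804] [357.8198 269.1869]
250 [78, 77, 80, 79, 79, 72, 35, 3, 3, 2, 2, 2, 2, 0, 2, 13, 46, 78, 87, 86, 89, 93]
258 [82, 82, 83, 80, 82, 83, 63, 24, 2, 0, 3, 0, 2, 2, 0, 7, 32, 73, 92, 90, 85, 87]
266 [81, 80, 82, 81, 85, 81, 74, 38, 4, 2, 2, 4, 4, 4, 2, 15, 53, 76, 87, 84, 86, 84]
274 [79, 79, 79, 81, 80, 82, 68, 35, 6, 3, 8, 3, 6, 3, 15, 51, 76, 87, 86, 86, 84, 84]
282 [129, 167, 191, 202, 211, 192, 113, 30, 11, 6, 3, 0, 6, 9, 43, 102, 127, 116, 101, 92, 82, 82]
290 [199, 193, 199, 198, 198, 175, 107, 22, 9, 6, 6, 3, 9, 12, 79, 152, 196, 207, 204, 199, 200, 197]
```

Run:
```python
from h import *
t=np.mean([grab("top").astype(float) for _ in range(4)],0).clip(0,255).astype(np.uint8)
s=np.mean([grab("scene").astype(float) for _ in range(4)],0).clip(0,255).astype(np.uint8)
a=cv2.resize(t[260:300,180:220],(400,400),interpolation=cv2.INTER_CUBIC);b=cv2.resize(s[210:250,218:258],(400,400),interpolation=cv2.INTER_CUBIC)
f=lambda n,X,o:tuple(int(v) for v in ((proj(n,X)-o+.5)*10))
for hd in(196,204,212,220):
    c,sn=np.cos(np.radians(hd)),np.sin(np.radians(hd))
    for n,im,o in(("top",a,(180,260)),("scene",b,(218,210))):
        cv2.circle(im,f(n,(.443+.0195*c,.1084+.0195*sn,.09),o),1,(255,0,255),-1)
for n,im,o in(("top",a,(180,260)),("scene",b,(218,210))):
    for q in np.radians(range(0,360,30)): cv2.circle(im,f(n,(.443+.0205*np.cos(q),.1084+.0205*np.sin(q),.09),o),1,(0,255,0),-1)
    cv2.circle(im,f(n,(.443,.1084,.09),o),1,(0,255,0),-1)
cv2.imwrite("pics/c2.png",np.hstack([a,b]))
```

```text
(no output)
```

View pics/c2.png

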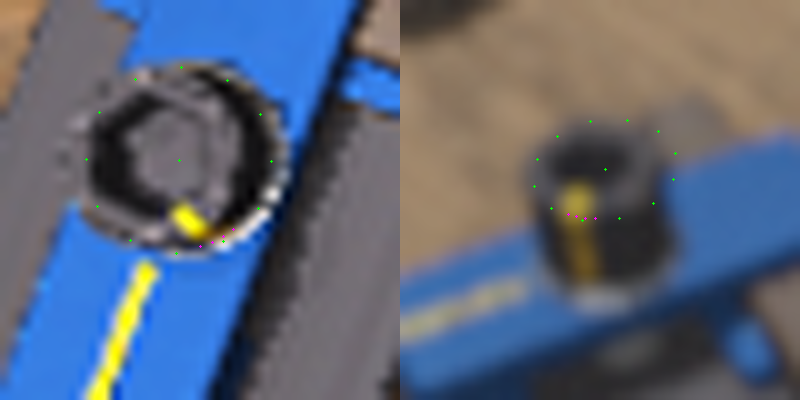

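The zoom shows the head's rim centre at top about (196.2,275.2), slightly left of my guess. The stripe heading reads about 200–208°, so I'll refine both numerically.

Run:
```python
from h import *
np.set_printoptions(precision=4,suppress=True)
S=onz("top",(196.2,275.2),.09);print(S,onz("scene",(237.2,226.3),.09),tri((237.2,226.3),(196.2,275.2)))
t=np.mean([grab("top").astype(float) for _ in range(6)],0);s=np.mean([grab("scene").astype(float) for _ in range(6)],0)
for n,im,(x0,x1,y0,y1) in(("top",t,(192,206,278,286)),("scene",s,(230,244,224,242))):
    w=np.clip(np.minimum(im[...,2],im[...,1])-im[...,0]-25,0,None)
    r=np.zeros_like(w);r[y0:y1,x0:x1]=w[y0:y1,x0:x1];ys,xs=np.mgrid[:480,:640]
    if n=="top":
        print(r[y0:y1,x0:x1].astype(int)); p=((r*xs).sum()/r.sum(),(r*ys).sum()/r.sum());print(p)
        for z in(.09,.085):v=onz(n,p,z)-S;print(z,v,np.degrees(np.arctan2(v[1],v[0]))%360)
    else:
        for y in range(y0,y1):
            if r[y].sum()>20:
                cx=(r[y]*xs[y]).sum()/r[y].sum();
                best=min(np.arange(180,240,.5),key=lambda h:min(np.linalg.norm(proj(n,S+[.0205*np.cos(np.radians(h)),.0205*np.sin(np.radians(h)),-z])-(cx,y)) for z in np.arange(0,.036,.002)))
                print(y,round(cx,2),int(r[y].sum()),best)
```

```text
[0.4437 0.1111 0.09  ] [0.4419 0.1107 0.09  ] [0.4433 0.1119 0.088 ]
[[  0   0   0   0   0   0   0   0   0   0   0   0   0   0]
 [  0   0   0   0   0   0   0   0   0   0   0   0   0   0]
 [  0   0   0   0   0  10  52   0   0   0   0   0   0   0]
 [  0   0   0   0   0  79 211 101   0   0   0   0   0   0]
 [  0   0   0   0   0   5 147 216  88   0   0   0   0   0]
 [  0   0   0   0   0   0   2 121  70  20  14   0   0   0]
 [  0   0   0   0   0   0   0   0   0   0   0   0   0   0]
 [  0   0   0   0   0   0   0   0   0   0   0   0   0   0]]
(np.float64(198.68280198888564), np.float64(281.74627083942676))
0.09 [-0.0143 -0.0059  0.    ] 202.4343521909413
0.085 [-0.0144 -0.0047 -0.005 ] 198.22772566392428
229 235.26 97 206.0
230 235.14 135 207.0
231 235.08 113 208.0
232 235.1 54 206.5
234 235.59 23 206.0
235 235.71 27 205.5
236 236.01 34 206.5
```

>>> jog_arm:
  targets:
    - [[0,0,-0.12],[0.018,-0.028,0.012],-1]
    - [[0,0,-0.12],[0.018,-0.028,0.012],-1]
    - [[0,0,-0.12],[0.018,-0.028,0.012],-1]
    - [[0,0,-0.12],[0.018,-0.028,0.012],-1]
    - [[0,0,-0.12],[0.018,-0.028,0.012],-1]
    - [[0,0,-0.12],[0.018,-0.028,0.012],-1]
    - [[0,0,-0.12],[0.018,-0.028,0.012],-1]
    - [[0,0,-0.12],[0.018,-0.028,0.012],-1]
    - [[0,0,-0.12],[0.018,-0.028,0.012],-1]
    - [[0,0,-0.12],[0.018,-0.028,0.012],-1]
    - [[0,0,-0.12],[0.018,-0.028,0.012],-1]
    - [[0,0,-0.12],[0.018,-0.028,0.012],-1]
    - [[0,0,-0.12],[0,-0.04,0],-1]
    - [[0,0,-0.12],[0,-0.04,0],-1]
    - [[0,0,-0.12],[0,-0.04,0],-1]
    - [[0,0,-0.12],[0,-0.04,0],-1]
    - [[0,0,-0.035],[0,-0.04,0],-1]
    - [[0,0,0],[0,-0.04,0],-1]
    - [[0,0,0],[0,-0.04,0],-1]
    - [[0,0,0],[0,-0.04,0],-1]
  grip_force: 60

```text
time: 2.77
position: [0.5005, -0.0736, 0.4021]
tcp_rot: [0.934, 0.358, 0.001, -0.0]
ft_force: [0.7, 0.3, 0.3]
width: 0.0881
finger_force: 0.0
```

>>> jog_arm:
  targets:
    - [[0,0,0],[0,-0.03,0],-1]
    - [[0,0,0],[0,-0.03,0],-1]
    - [[0,0,0],[0,-0.03,0],-1]
    - [[0.078,-0.0865,0],[-0.01,-0.014,-0.01],-1]
    - [[0.078,-0.0865,0],[-0.01,-0.014,-0.01],-1]
    - [[0.078,-0.0865,0],[-0.01,-0.014,-0.01],-1]
    - [[0.078,-0.0865,0],[-0.01,-0.014,-0.01],-1]
    - [[0.078,-0.0865,0],[-0.01,-0.014,-0.01],-1]
    - [[0.078,-0.0865,0],[-0.01,-0.014,-0.01],-1]
    - [[0.078,-0.0865,0],[-0.01,-0.014,-0.01],-1]
    - [[0.078,-0.0865,0],[-0.01,-0.014,-0.01],-1]
    - [[0.078,-0.0865,0],[-0.01,-0.014,-0.01],-1]
    - [[0,0,0],[0,0,0],-1]
    - [[0,0,0],[0,0,0],-1]

```text
time: 3.93
position: [0.4109, -0.2862, 0.3106]
tcp_rot: [0.816, 0.31, 0.455, -0.178]
ft_force: [1.3, -0.3, 0.5]
width: 0.0883
finger_force: 0.0
```

```bash
cat >> h.py <<'E'
from scipy.spatial.transform import Rotation as Ro
np.set_printoptions(precision=4,suppress=True)
def st():
    s=robot.read_state();M=Ro.from_quat(s["tcp_rot"]).as_matrix()
    print("t",s["time"],"p",s["position"],"w",s["width"],"F",s["ft_force"],"T",s["wrist_torque"],"\nq",s["qpos"],"zt",M[:,2],"yt",M[:,1]);return s,M
def goto(a,b):
    r=(Ro.from_matrix(b)*Ro.from_matrix(a).inv()).as_rotvec();print("rotvec",r,np.linalg.norm(r))
E
python3 -c "
from h import *
s,M=st()
c,d=np.cos(np.radians(42)),np.sin(np.radians(42));a=np.radians(30)
z=np.array([c*np.cos(a),d*np.cos(a),-np.sin(a)]);y=np.array([d,-c,0])
goto(M,np.c_[np.cross(y,z),y,z])"
```

```text
t 3.9333 p [ 0.4109 -0.2862  0.3106] w 0.0883323035438227 F [ 1.3441 -0.2942  0.5413] T [-0.5411  0.624  -0.0328] 
q [ 0.5208  0.5202  0.6813  2.0089 -1.2149  1.553   0.9706] zt [ 0.6315  0.5727 -0.5228] yt [ 0.6676 -0.7445 -0.0091]
rotvec [ 0.011  -0.0258  0.0019] 0.028127869855752677
```

>>> jog_arm:
  targets:
    - [[0.01,-0.025,0],[-0.002,-0.003,-0.025],-1]
    - [[0,0,0],[-0.002,-0.003,-0.025],-1]
    - [[0,0,0],[-0.002,-0.003,-0.025],-1]
    - [[0,0,0],[-0.002,-0.003,-0.025],-1]
    - [[0,0,0],[-0.002,-0.003,-0.025],-1]
    - [[0,0,0],[0,0,0],-1]
    - [[0,0,0],[0,0,0],-1]

```text
time: 4.52
position: [0.4039, -0.2984, 0.1896]
tcp_rot: [0.807, 0.314, 0.468, -0.178]
ft_force: [-0.1, -0.3, 0.7]
width: 0.0878
finger_force: 0.0
```

```bash
python3 -c "
from h import *
s,M=st()
c,d=np.cos(np.radians(42)),np.sin(np.radians(42));a=np.radians(30)
z=np.array([c*np.cos(a),d*np.cos(a),-np.sin(a)]);y=np.array([d,-c,0])
goto(M,np.c_[np.cross(y,z),y,z])
print(np.array([.464,-.243,.136])-s['position'])
cv2.imwrite('pics/p1.png',np.hstack([crop(grab('top'),280,200,133,150,3),crop(grab('scene'),260,180,133,150,3)]))"
```

```text
t 4.5167 p [ 0.4039 -0.2984  0.1896] w 0.08784747538848812 F [-0.1161 -0.2933  0.7428] T [-0.5768  0.6839 -0.0055] 
q [ 0.7062  0.744   0.4866  2.0151 -1.2897  1.4731  1.2213] zt [ 0.6428  0.5814 -0.4987] yt [ 0.6736 -0.739   0.0067]
rotvec [ 0.004   0.0056 -0.0061] 0.0091867142848394
[ 0.0601  0.0554 -0.0536]
```

View pics/p1.png

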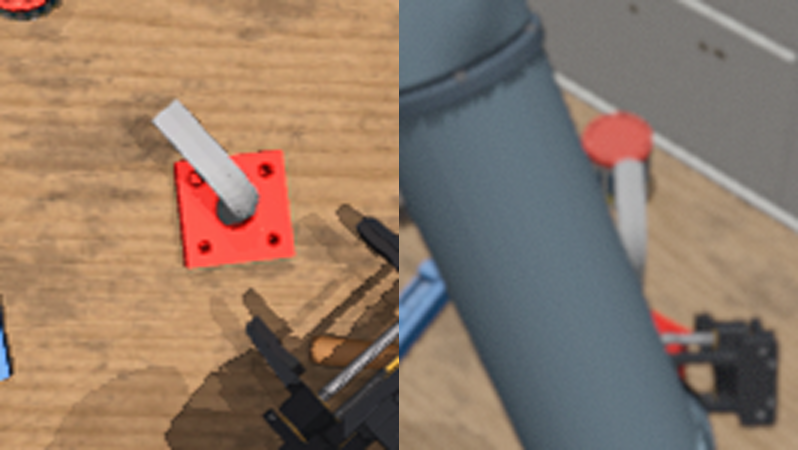

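The top view shows the open fingers at the lower right, facing the long arm squarely with one on each side. I'll advance in part, watching joint 5.

>>> jog_arm:
  targets:
    - [[0,0,0],[0.01,0.0092,-0.009],-1]
    - [[0,0,0],[0.01,0.0092,-0.009],-1]
    - [[0,0,0],[0.01,0.0092,-0.009],-1]
    - [[0,0,0],[0,0,0],-1]

```text
time: 4.95
position: [0.4346, -0.2693, 0.1628]
tcp_rot: [0.806, 0.315, 0.469, -0.178]
ft_force: [-0.5, 1.0, -0.1]
width: 0.088
finger_force: 0.0
```

```bash
python3 -c "
from h import *
s,M=st()
print(np.array([.464,-.243,.136])-s['position'])"
```

```text
t 4.95 p [ 0.4346 -0.2693  0.1628] w 0.08802911207675991 F [-0.5093  1.0055 -0.0566] T [-0.4957  0.6533  0.0495] 
q [ 0.8136  0.7375  0.2355  2.0337 -1.2989  1.2867  1.2085] zt [ 0.6429  0.5827 -0.4972] yt [ 0.6747 -0.738   0.0076]
[ 0.0294  0.0263 -0.0268]
```

>>> jog_arm:
  targets:
    - [[0,0,0],[0.0098,0.0088,-0.009],-1]
    - [[0,0,0],[0.0098,0.0088,-0.009],-1]
    - [[0,0,0],[0.0098,0.0088,-0.009],-1]
    - [[0,0,0],[0,0,0],-1]
    - [[0,0,0],[0,0,0],1]
    - [[0,0,0],[0,0,0],1]
    - [[0,0,0],[0,0,0],1]
    - [[0,0,0],[0,0,0],1]
    - [[0,0,0],[0,0,0],1]
    - [[0,0,0],[0,0,0],1]
    - [[0,0,0],[0,0,0],1]
    - [[0,0,0],[0,0,0],1]
  grip_force: 60

```text
time: 5.95
position: [0.462, -0.2453, 0.1343]
tcp_rot: [0.807, 0.313, 0.468, -0.178]
ft_force: [0.7, -0.5, -0.3]
width: 0.0371
finger_force: 0.0
```

```bash
python3 -c "
from h import *
s,M=st();print(s['finger_force'])"
```

```text
t 5.95 p [ 0.462  -0.2453  0.1343] w 0.03709810926504081 F [ 0.7138 -0.5042 -0.3396] T [-0.6142  0.7048 -0.0381] 
q [ 0.9331  0.7712 -0.0082  2.0362 -1.3002  1.1031  1.2023] zt [ 0.6439  0.5799 -0.4992] yt [ 0.6718 -0.7407  0.006 ]
0.0
```

>>> jog_arm:
  targets:
    - [[0,0,0],[0,0,0],1]
    - [[0,0,0],[0,0,0],1]
    - [[0,0,0],[0,0,0],1]
    - [[0,0,0],[0,0,0],1]
    - [[0,0,0],[0,0,0],1]
    - [[0,0,0],[0,0,0],1]

```text
time: 6.45
position: [0.4621, -0.2452, 0.1343]
tcp_rot: [0.807, 0.313, 0.468, -0.178]
ft_force: [-0.7, -0.1, 0.9]
width: 0.0211
finger_force: 60.0
```

>>> jog_arm:
  targets:
    - [[0,0,0],[0,0,0.01],1]
    - [[0,0,0],[0,0,0.01],1]
    - [[0,0,0],[0,0,0.01],1]
    - [[0,0,0],[0,0,0],1]

```text
time: 6.78
position: [0.4626, -0.2459, 0.1664]
tcp_rot: [0.807, 0.314, 0.468, -0.176]
ft_force: [0.4, -0.2, -5.3]
width: 0.0214
finger_force: 60.0
```

```bash
python3 -c "
from h import *
s,M=st();print(s['finger_force'])"
```

```text
t 6.7833 p [ 0.4626 -0.2459  0.1664] w 0.021384293759831478 F [ 0.4103 -0.2255 -5.3303] T [-1.1139  1.249  -0.0297] 
q [ 0.9266  0.7047 -0.0003  2.0428 -1.2768  1.1238  1.1431] zt [ 0.6449  0.5787 -0.4993] yt [ 0.6717 -0.7408  0.009 ]
59.98884490389173
```

>>> jog_arm:
  targets:
    - [[0,0,0],[0,0,0.02],1]
    - [[0,0,0],[0,0,0.03],1]
    - [[0,0,0],[0,0,0.03],1]
    - [[0,0,0],[0,0,0.03],1]
    - [[0,0,0],[0,0,0.03],1]
    - [[0,0,0],[0,0,0.03],1]
    - [[-0.07,0.0778,0],[0,0,0.01],1]
    - [[-0.07,0.0778,0],[0,0,0.01],1]
    - [[-0.07,0.0778,0],[0,0,0],1]
    - [[-0.07,0.0778,0],[0,0,0],1]
    - [[-0.07,0.0778,0],[0,0,0],1]
    - [[-0.07,0.0778,0],[0,0,0],1]
    - [[-0.07,0.0778,0],[0,0,0],1]
    - [[-0.07,0.0778,0],[0,0,0],1]
    - [[-0.07,0.0778,0],[0,0,0],1]
    - [[-0.07,0.0778,0],[0,0,0],1]
    - [[0,0,0],[0,0,0],1]

```text
time: 8.2
position: [0.4641, -0.2408, 0.3542]
tcp_rot: [0.931, 0.365, -0.001, -0.001]
ft_force: [1.1, 1.4, -4.9]
width: 0.0212
finger_force: 60.0
```

```bash
python3 -c "
from h import *
s,M=st()"
```

```text
t 8.2 p [ 0.4641 -0.2408  0.3542] w 0.021242034770072714 F [ 1.0755  1.376  -4.9132] T [ 0.1012  0.0292 -0.0441] 
q [ 0.3215  0.2225  0.0848  1.7586 -0.0207  1.1635 -0.4104] zt [-0.0019  0.0011 -1.    ] yt [ 0.6802 -0.7331 -0.0021]
```

>>> jog_arm:
  targets:
    - [[0,0,0.1156],[0.0022,0.0173,0],1]
    - [[0,0,0.1156],[0.0022,0.0173,0],1]
    - [[0,0,0.1156],[0.0022,0.0173,0],1]
    - [[0,0,0.1156],[0.0022,0.0173,0],1]
    - [[0,0,0.1156],[0.0022,0.0173,0],1]
    - [[0,0,0.1156],[0.0022,0.0173,0],1]
    - [[0,0,0.1156],[0.0022,0.0173,0],1]
    - [[0,0,0.1156],[0.0022,0.0173,0],1]
    - [[0,0,0.1156],[0.0022,0.0173,0],1]
    - [[0,0,0.1156],[0.0022,0.0173,0],1]
    - [[0,0,0.1156],[0.0022,0.0173,0],1]
    - [[0,0,0.1156],[0.0022,0.0173,0],1]
    - [[0,0,0.1156],[0.0022,0.0173,0],1]
    - [[0,0,0.1156],[0.0022,0.0173,0],1]
    - [[0,0,0.1156],[0.0022,0.0173,0],1]
    - [[0,0,0.1156],[0.0022,0.0173,0],1]
    - [[0,0,0.1156],[0.0022,0.0173,0],1]
    - [[0,0,0.1156],[0.0022,0.0173,0],1]
    - [[0,0,0.1156],[0.0022,0.0173,0],1]
    - [[0,0,0.1156],[0.0022,0.0173,0],1]

```text
time: 9.87
position: [0.505, 0.1006, 0.3538]
tcp_rot: [0.043, 0.999, 0.001, -0.002]
ft_force: [-0.4, -0.5, -4.4]
width: 0.0213
finger_force: 60.0
```

>>> jog_arm:
  targets:
    - [[-0.01,-0.104,0],[0,0,-0.02],1]
    - [[-0.01,-0.104,0],[0,0,-0.02],1]
    - [[-0.01,-0.104,0],[0,0,-0.02],1]
    - [[-0.01,-0.104,0],[0,0,-0.02],1]
    - [[-0.01,-0.104,0],[0,0,-0.02],1]
    - [[0,0,0],[0,0,0],1]
    - [[0,0,0],[0,0,0],1]
    - [[0,0,0],[0,0,0],1]

```text
time: 10.53
position: [0.5087, 0.097, 0.2657]
tcp_rot: [0.047, 0.971, -0.017, 0.233]
ft_force: [0.1, 0.5, -4.6]
width: 0.0214
finger_force: 60.0
```

```bash
python3 -c "
from h import *
s,M=st()
cv2.imwrite('pics/top2.png',grab('top'));cv2.imwrite('pics/scene2.png',grab('scene'))
t=cv2.imread('pics/top2.png');s=cv2.imread('pics/scene2.png')
cv2.imwrite('pics/p2.png',np.hstack([crop(t,150,170,133,150,3),crop(s,180,130,133,150,3)]))"
```

```text
t 10.5333 p [0.5087 0.097  0.2657] w 0.021378659476245402 F [ 0.0569  0.5376 -4.5531] T [0.1907 0.8496 0.034 ] 
q [-0.0997  0.1409 -0.3396  2.1951  0.6461  0.488   0.5192] zt [ 0.4506 -0.0557 -0.891 ] yt [ 0.1002  0.9949 -0.0115]
```

View pics/p2.png

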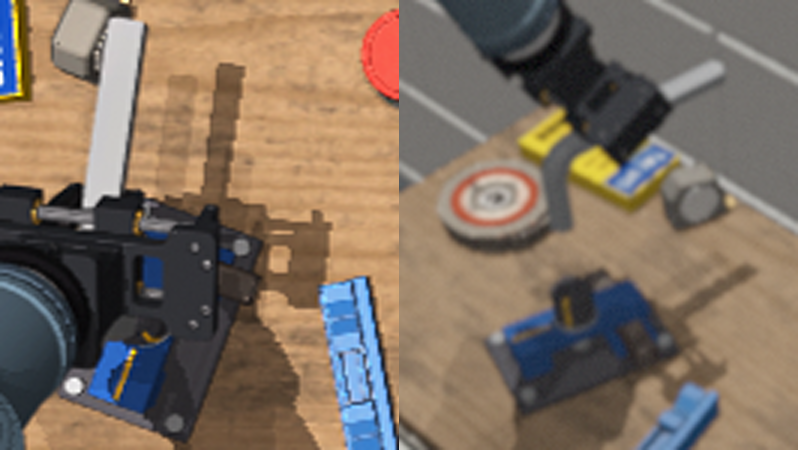

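The key is flipped: the short arm points down (scene tip at about (234,206)) and the long arm points away (top tip at about (192,177)). Now I'll check its pitch and position against predictions.

Run:
```python
from h import *
s,M=st();P=s["position"];y=M[:,1];f=np.cross(y,[0,0,1]);f/=np.linalg.norm(f);print("L",np.degrees(np.arctan2(f[1],f[0])))
up=np.array([0,0,1.])
for p in(-4,-2,0,2,4):   # p>0: long tip up
    a=np.radians(p);l=f*np.cos(a)+up*np.sin(a);d=-up*np.cos(a)+f*np.sin(a)
    B=P-.066*l;T=P+.123*l;S=B+.079*d
    print(p,"tip top-edge top",proj("top",T-.011*d),"scene tip ctr",proj("scene",T),"short scene",proj("scene",S),"mid",proj("scene",B+.045*d),S)
for n in("top","scene"):
    im=cv2.imread(f"pics/{n}2.png");h=cv2.cvtColor(im,cv2.COLOR_BGR2HSV)[...,1]
    m=(h<28).astype(np.uint8)
    rs=((172,184,196,208,220,232) if n=="top" else (182,186,190,194,198,202,204,206,208))
    x0,x1=((172,204) if n=="top" else (222,246))
    for r in rs:
        xs=np.where(m[r,x0:x1])[0]+x0;print(n,r,xs.min() if len(xs) else 0,xs.max() if len(xs) else 0,len(xs))
```

```text
t 10.6333 p [0.5094 0.0972 0.2661] w 0.021153517972032836 F [-0.1651  0.3993 -3.2691] T [ 0.1615  0.8206 -0.0295] 
q [-0.0996  0.141  -0.3399  2.1944  0.6486  0.4873  0.5164] zt [ 0.4522 -0.0555 -0.8902] yt [ 0.1006  0.9949 -0.0109]
L -5.774026897312308
-4 tip top-edge top [190.3412 174.4026] scene tip ctr [286.1457 152.6186] short scene [232.5501 201.9822] mid [231.4018 192.1524] [0.4384 0.1044 0.1919]
-2 tip top-edge top [189.7503 174.0197] scene tip ctr [286.1231 151.3245] short scene [233.4811 202.1958] mid [231.9848 192.5809] [0.441  0.1042 0.1894]
0 tip top-edge top [189.1446 173.7132] scene tip ctr [286.0591 150.0442] short scene [234.4276 202.3689] mid [232.5879 192.979 ] [0.4437 0.1039 0.1871]
2 tip top-edge top [188.5245 173.4847] scene tip ctr [285.9533 148.7791] short scene [235.3884 202.5015] mid [233.2102 193.3462] [0.4465 0.1036 0.1848]
4 tip top-edge top [187.8908 173.3355] scene tip ctr [285.8057 147.5306] short scene [236.3624 202.5938] mid [233.8509 193.6824] [0.4494 0.1033 0.1827]
top 172 191 191 1
top 184 184 197 14
top 196 182 195 14
top 208 182 193 12
top 220 180 192 13
top 232 177 190 14
scene 182 230 237 8
scene 186 228 235 8
scene 190 228 234 7
scene 194 228 235 8
scene 198 229 235 7
scene 202 230 236 7
scene 204 230 236 7
scene 206 233 235 3
scene 208 0 0 0
```

>>> jog_arm:
  targets:
    - [[-0.005,-0.052,0.004],[0.003,0.01,-0.012],1]
    - [[0,0,0],[0,0,-0.02],1]
    - [[0,0,0],[0,0,-0.02],1]
    - [[0,0,0],[0,0,-0.015],1]
    - [[0,0,0],[0,0,0],1]
    - [[0,0,0],[0,0,0],1]
    - [[0,0,0],[0,0,0],1]
    - [[0,0,0],[0,0,0],1]

```text
time: 11.3
position: [0.5119, 0.105, 0.2015]
tcp_rot: [0.046, 0.966, -0.019, 0.255]
ft_force: [-0.8, 0.3, -4.2]
width: 0.0213
finger_force: 60.0
```

```bash
cat > m.py <<'E'
from h import *
import sys
k=sys.argv[1]
s,M=st();P=s["position"];y=M[:,1];f=np.cross(y,[0,0,1]);f/=np.linalg.norm(f);print("L",np.degrees(np.arctan2(f[1],f[0])))
up=np.array([0,0,1.]);S=P-.066*f-.079*up;print("S nominal",S)
t=grab("top");c=grab("scene");cv2.imwrite(f"pics/top{k}.png",t);cv2.imwrite(f"pics/scene{k}.png",c)
a=cv2.resize(t[150:290,160:240],(342,600),interpolation=cv2.INTER_CUBIC);b=cv2.resize(c[160:248,220:285],(443,600),interpolation=cv2.INTER_CUBIC)
k1,k2=600/140,600/88
def dot(im,n,X,o,q,col):
    p=((proj(n,X)-o+.5)*q).astype(int);cv2.circle(im,tuple(int(v) for v in p),2,col,-1)
for X in(S,S+.034*up,P+.123*f,P+.06*f):
    for w in(-.011,.011):
        dot(a,"top",X+w*y+.011*up*(X[2]>S[2]+.05),(160,150),k1,(255,0,255));dot(b,"scene",X+w*y,(220,160),k2,(255,0,255))
for q in np.radians(range(0,360,30)):dot(b,"scene",np.array([.4435+.0205*np.cos(q),.1112+.0205*np.sin(q),.09]),(220,160),k2,(0,255,0))
cv2.imwrite(f"pics/m{k}.png",np.hstack([a,b]))
E
python3 m.py 3
```

```text
t 11.3 p [0.5119 0.105  0.2015] w 0.02126702621224904 F [-0.7719  0.2904 -4.1936] T [0.1662 0.9088 0.0296] 
q [-0.2509  0.2594 -0.2209  2.2775  1.1307  0.3635 -0.0053] zt [ 0.4907 -0.0597 -0.8693] yt [ 0.0985  0.9951 -0.0127]
L -5.655074473158494
S nominal [0.4462 0.1115 0.1225]
```

View pics/m3.png

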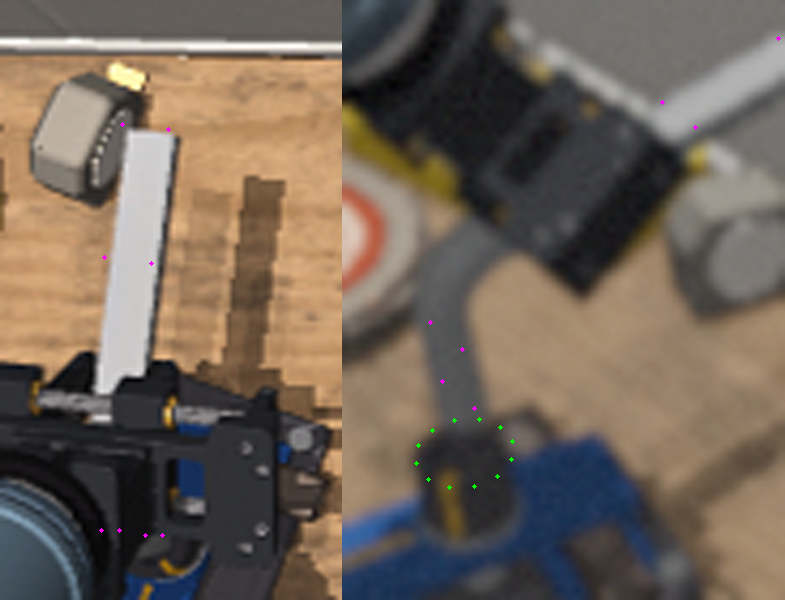

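The long arm sits about 3 mm to the −y side of nominal in the top view (crop x 153 against 146). In the scene the short tip hangs at about (460,405), directly above the socket at (465,453). I'll shift +y by 3 mm and descend.

>>> jog_arm:
  targets:
    - [[0,0,0],[0,0.003,0],1]
    - [[0,0,0],[0,0,-0.01],1]
    - [[0,0,0],[0,0,-0.01],1]
    - [[0,0,0],[0,0,-0.005],1]
    - [[0,0,0],[0,0,0],1]
    - [[0,0,0],[0,0,-0.004],1]
    - [[0,0,0],[0,0,-0.004],1]
    - [[0,0,0],[0,0,0],1]

```text
time: 12.07
position: [0.5142, 0.1087, 0.1698]
tcp_rot: [0.046, 0.965, -0.019, 0.257]
ft_force: [3.7, 0.2, 5.7]
width: 0.0214
finger_force: 60.0
```

>>> jog_arm:
  targets:
    - [[0,0,0],[0,0,-0.003],1]
    - [[0,0,0],[0,0,0],1]

```text
time: 12.23
position: [0.5151, 0.1088, 0.1677]
tcp_rot: [0.046, 0.965, -0.018, 0.258]
ft_force: [4.4, 0.2, 8.4]
width: 0.0214
finger_force: 60.0
```

```bash
python3 -c "
from h import *
s,M=st()"
```

```text
t 12.2333 p [0.5151 0.1088 0.1677] w 0.021373539383704742 F [4.3655 0.2451 8.3979] T [-0.1239 -0.6165  0.0229] 
q [-0.3134  0.3372 -0.1617  2.2959  1.4049  0.3322 -0.2973] zt [ 0.4962 -0.0592 -0.8662] yt [ 0.098   0.9951 -0.0118]
```

>>> jog_arm:
  targets:
    - [[0,0,0],[0.003,0,0],1]
    - [[0,0,0],[0,0,-0.002],1]
    - [[0,0,0],[0,0,0],1]

```text
time: 12.48
position: [0.5172, 0.1086, 0.1648]
tcp_rot: [0.046, 0.965, -0.018, 0.257]
ft_force: [5.1, 0.1, 6.4]
width: 0.0213
finger_force: 60.0
```

>>> jog_arm:
  targets:
    - [[0,0,0],[0.001,0,-0.002],1]
    - [[0,0,0],[0,0,0],1]
    - [[0,0,0],[0,0,0],1]

```text
time: 12.73
position: [0.5182, 0.1086, 0.1629]
tcp_rot: [0.046, 0.965, -0.019, 0.257]
ft_force: [4.5, 0.6, 6.7]
width: 0.0212
finger_force: 60.0
```

```bash
python3 m.py 4
```

```text
t 12.7333 p [0.5182 0.1086 0.1629] w 0.021155298009928204 F [4.5421 0.5566 6.6705] T [-0.0102 -0.554   0.0521] 
q [-0.3133  0.3516 -0.1572  2.2907  1.4289  0.3287 -0.3183] zt [ 0.4946 -0.0593 -0.8671] yt [ 0.0981  0.9951 -0.0121]
L -5.630088945628622
S nominal [0.4525 0.1151 0.0839]
```

View pics/m4.png

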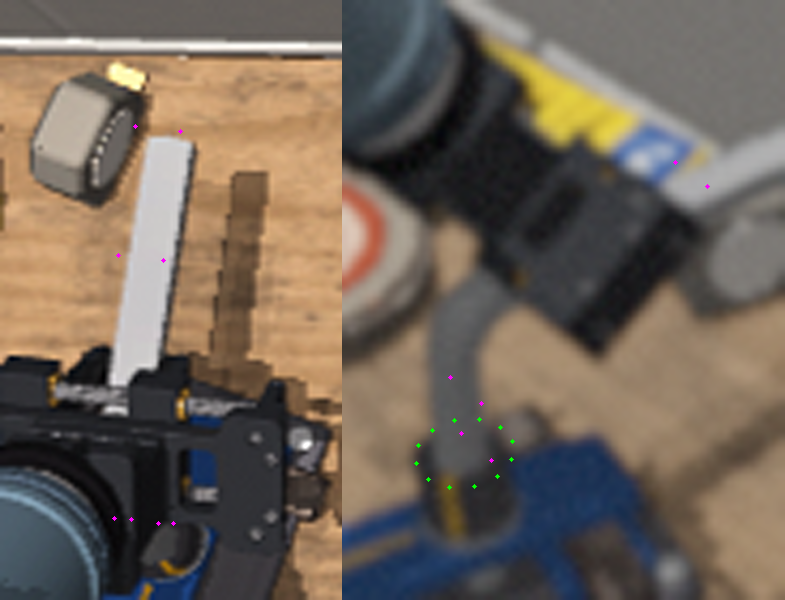

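The scene shows the tip on the mouth with nothing entered yet, and the short arm's centre near (457,440). Compared with nominal, the long tip has dropped and yawed in the grip by a few degrees. I'll lift, then measure the key's pose numerically from its edges.

>>> jog_arm:
  targets:
    - [[0,0,0],[-0.003,0,0.01],1]
    - [[0,0,0],[-0.003,0,0.012],1]
    - [[0,0,0],[0,0,0.008],1]
    - [[0,0,0],[0,0,0],1]
    - [[0,0,0],[0,0,0],1]
    - [[0,0,0],[0,0,0],1]

```text
time: 13.33
position: [0.5084, 0.1076, 0.1896]
tcp_rot: [0.046, 0.966, -0.019, 0.254]
ft_force: [-0.1, 0.3, -4.6]
width: 0.0208
finger_force: 60.0
```

```bash
cat > k.py <<'E'
from h import *
from scipy.optimize import least_squares
s,M=st();P=s["position"];y0=M[:,1];f=np.cross(y0,[0,0,1]);L0=np.arctan2(f[1],f[0]);up=np.array([0,0,1.])
T=np.mean([grab("top").astype(float) for _ in range(2)],0).astype(np.uint8);S=np.mean([grab("scene").astype(float) for _ in range(2)],0).astype(np.uint8)
cv2.imwrite("pics/kt.png",T);cv2.imwrite("pics/ks.png",S)
def key(v):
    L=L0+v[3];f=np.array([np.cos(L),np.sin(L),0]);l=f*np.cos(v[2])+up*np.sin(v[2]);d=-up*np.cos(v[2])+f*np.sin(v[2])
    B=P-.066*l+[v[0],v[1],0];return B,l,d
def run(im,n,a,b,sat,val):
    # along the projected axis a->b, midpoints of the low-saturation run across it
    p,q=proj(n,a),proj(n,b);u=(q-p)/np.linalg.norm(q-p);w=np.array([-u[1],u[0]]);h=cv2.cvtColor(im,cv2.COLOR_BGR2HSV).astype(np.float32);out=[]
    for k in np.linspace(0,1,12):
        c=p+(q-p)*k;o=np.arange(-13,13.01,.25);X=(c[0]+o*w[0]).astype(np.float32)[None];Y=(c[1]+o*w[1]).astype(np.float32)[None]
        sv=cv2.remap(h,X,Y,cv2.INTER_LINEAR)[0];m=(sv[:,1]<sat)&(sv[:,2]>val)
        lab=cv2.connectedComponents(m.astype(np.uint8)[None])[1][0]
        best=max(range(1,lab.max()+1),key=lambda i:(lab==i).sum(),default=0)
        if best:
            i=np.where(lab==best)[0];wd=(i[-1]-i[0])*.25
            if 6.5<wd<15:out.append((c+w*o[i].mean(),w,wd))
    return out
B,l,d=key([0,0,0,0])
tl=run(T,"top",B+.105*l-.011*d,B+.18*l-.011*d,40,120);sl=run(S,"scene",B+.045*d,B+.07*d,45,40);sL=run(S,"scene",B+.125*l,B+.178*l,45,90)
print(len(tl),len(sl),len(sL),[round(x[2],1) for x in tl+sl+sL])
def dist(n,a,b,pts):
    p,q=proj(n,a),proj(n,b);u=(q-p)/np.linalg.norm(q-p);w=np.array([-u[1],u[0]]);return [(c-p)@w for c,_,_ in pts]
def res(v):
    B,l,d=key(v)
    return np.r_[dist("top",B-.011*d,B+.189*l-.011*d,tl),dist("scene",B,B+.079*d,sl),dist("scene",B,B+.189*l,sL),v[0]*100,v[1]*100]
r=least_squares(res,[0,0,0,0],loss="soft_l1");v=r.x;B,l,d=key(v);Sx=B+.079*d
print("dx,dy mm",v[:2]*1e3,"pitch,yaw deg",np.degrees(v[2:]),"L",np.degrees(L0+v[3]),"rms px",np.sqrt(np.mean(r.fun**2)))
print("short tip",Sx,"to target",np.array([.4435,.1112,.09])-Sx)
E
python3 k.py
```

```text
t 13.3333 p [0.5084 0.1076 0.1896] w 0.020776293114581193 F [-0.145   0.2863 -4.6284] T [0.1279 0.9629 0.0201] 
q [-0.2864  0.2804 -0.1933  2.2903  1.2035  0.352  -0.0913] zt [ 0.4882 -0.0604 -0.8706] yt [ 0.0979  0.9951 -0.0141]
12 11 0 [np.float64(10.2), np.float64(10.8), np.float64(10.2), np.float64(10.5), np.float64(10.2), np.float64(10.5), np.float64(10.0), np.float64(10.8), np.float64(10.2), np.float64(10.8), np.float64(10.2), np.float64(10.8), np.float64(6.8), np.float64(6.8), np.float64(6.8), np.float64(7.0), np.float64(7.0), np.float64(6.8), np.float64(6.8), np.float64(6.8), np.float64(6.8), np.float64(6.8), np.float64(6.8)]
dx,dy mm [-2.5847 -3.1738] pitch,yaw deg [-4.4409 -0.3429] L -5.960590327745854 rms px 0.10226173753191758
short tip [0.4343 0.1119 0.1159] to target [ 0.0092 -0.0007 -0.0259]
```

>>> jog_arm:
  targets:
    - [[-0.0075,-0.077,0.008],[0.003,-0.0007,0],1]
    - [[0,0,0],[0,0,0],1]
    - [[0,0,0],[0,0,0],1]
    - [[0,0,0],[0,0,0],1]

```text
time: 13.87
position: [0.5104, 0.1061, 0.1896]
tcp_rot: [0.044, 0.961, -0.022, 0.273]
ft_force: [-0.0, 0.3, -3.7]
width: 0.0212
finger_force: 60.0
```

```bash
python3 k.py
```

```text
t 13.8667 p [0.5104 0.1061 0.1896] w 0.021207170048771047 F [-0.0413  0.3086 -3.7197] T [0.1977 0.9494 0.0246] 
q [-0.3306  0.2811 -0.1559  2.3146  1.374   0.3508 -0.2678] zt [ 0.5228 -0.0666 -0.8498] yt [ 0.0963  0.9952 -0.0188]
12 8 0 [np.float64(10.8), np.float64(10.5), np.float64(10.5), np.float64(10.5), np.float64(10.8), np.float64(10.5), np.float64(11.0), np.float64(10.2), np.float64(10.8), np.float64(10.5), np.float64(11.0), np.float64(10.5), np.float64(6.8), np.float64(6.8), np.float64(6.8), np.float64(6.8), np.float64(6.8), np.float64(6.8), np.float64(6.8), np.float64(6.8)]
dx,dy mm [-2.195  -3.3021] pitch,yaw deg [-2.5318 -0.2304] L -5.760119266978238 rms px 0.11743745289420343
short tip [0.4391 0.1097 0.1136] to target [ 0.0044  0.0015 -0.0236]
```

>>> jog_arm:
  targets:
    - [[0.0135,-0.047,0.004],[0.0015,0.0015,0],1]
    - [[0,0,0],[0,0,0],1]
    - [[0,0,0],[0,0,0],1]
    - [[0,0,0],[0,0,0],1]

```text
time: 14.4
position: [0.5119, 0.1065, 0.1899]
tcp_rot: [0.045, 0.956, -0.017, 0.291]
ft_force: [-0.7, 0.3, -5.1]
width: 0.0216
finger_force: 60.0
```

```bash
python3 k.py
```

```text
t 14.4 p [0.5119 0.1065 0.1899] w 0.021586592827243185 F [-0.7173  0.2954 -5.0704] T [ 0.15    1.0212 -0.0114] 
q [-0.3469  0.2822 -0.1427  2.3379  1.5483  0.3493 -0.4503] zt [ 0.5544 -0.0582 -0.8302] yt [ 0.095   0.9955 -0.0063]
12 7 0 [np.float64(10.5), np.float64(10.8), np.float64(10.5), np.float64(10.8), np.float64(10.8), np.float64(10.8), np.float64(10.8), np.float64(10.5), np.float64(10.8), np.float64(10.2), np.float64(11.0), np.float64(11.2), np.float64(6.8), np.float64(6.8), np.float64(6.8), np.float64(6.8), np.float64(6.8), np.float64(6.8), np.float64(6.8)]
dx,dy mm [-1.8199 -3.2374] pitch,yaw deg [-1.5816  0.1797] L -5.274602437509973 rms px 0.12835561769277956
short tip [0.4422 0.1096 0.1127] to target [ 0.0013  0.0016 -0.0227]
```

>>> jog_arm:
  targets:
    - [[0.004,-0.025,0],[0.0,0.0015,-0.008],1]
    - [[0,0,0],[0,0,-0.008],1]
    - [[0,0,0],[0,0,0],1]
    - [[0,0,0],[0,0,-0.004],1]
    - [[0,0,0],[0,0,0],1]

```text
time: 15.02
position: [0.513, 0.1081, 0.1706]
tcp_rot: [0.046, 0.951, -0.014, 0.304]
ft_force: [0.3, -0.5, 1.1]
width: 0.0217
finger_force: 60.0
```

>>> jog_arm:
  targets:
    - [[0,0,0],[0,0,-0.003],1]
    - [[0,0,0],[0,0,0],1]

```text
time: 15.18
position: [0.5145, 0.108, 0.169]
tcp_rot: [0.046, 0.951, -0.014, 0.306]
ft_force: [2.1, -1.4, 5.4]
width: 0.0213
finger_force: 60.0
```

>>> jog_arm:
  targets:
    - [[0,0,0],[0,0,-0.003],1]
    - [[0,0,0],[0,0,0],1]

```text
time: 15.35
position: [0.516, 0.108, 0.1671]
tcp_rot: [0.046, 0.95, -0.014, 0.307]
ft_force: [4.4, -1.4, 7.2]
width: 0.0212
finger_force: 60.0
```

```bash
python3 k.py
```

```text
t 15.35 p [0.516  0.108  0.1671] w 0.021202393902542086 F [ 4.3575 -1.3829  7.1517] T [-0.3279 -0.6812  0.0011] 
q [-0.3203  0.3504 -0.1835  2.3603  1.8509  0.4011 -0.766 ] zt [ 0.5828 -0.056  -0.8107] yt [0.0972 0.9953 0.001 ]
12 12 2 [np.float64(10.5), np.float64(10.5), np.float64(10.2), np.float64(10.5), np.float64(10.2), np.float64(10.8), np.float64(10.5), np.float64(10.8), np.float64(10.2), np.float64(10.5), np.float64(10.5), np.float64(10.2), np.float64(6.8), np.float64(6.8), np.float64(6.8), np.float64(6.8), np.float64(6.8), np.float64(6.8), np.float64(6.8), np.float64(6.8), np.float64(7.2), np.float64(7.5), np.float64(8.2), np.float64(9.0), np.float64(11.2), np.float64(14.5)]
dx,dy mm [ 5.543  -4.7962] pitch,yaw deg [-14.7818   3.7774] L -1.7979977952749395 rms px 0.48962619434753063
short tip [0.4376 0.1058 0.1075] to target [ 0.0059  0.0054 -0.0175]
```

Contact again at the mouth with no entry, so my screw estimate is probably 1–2 mm off. I'll back off a few mm and refit the screw head's silhouette in the first pictures.

>>> jog_arm:
  targets:
    - [[0,0,0],[0,0,0.01],1]
    - [[0,0,0],[0,0,0.004],1]
    - [[0,0,0],[0,0,0],1]
    - [[0,0,0],[0,0,0],1]
    - [[0,0,0],[0,0,0],1]

```text
time: 15.97
position: [0.5117, 0.1081, 0.1776]
tcp_rot: [0.045, 0.952, -0.014, 0.303]
ft_force: [-0.1, 0.8, -4.5]
width: 0.0215
finger_force: 59.9
```

```bash
sed -i 's/B+.045\*d,B+.07\*d,45,40)/B+.04*d,B+.064*d,45,40)/; s/sL=run.*$/sL=[]/' k.py; python3 k.py
cat > head.py <<'E'
from h import *
from scipy.optimize import least_squares
def hull(n,X):
    q=np.linspace(0,2*np.pi,90,endpoint=False);pts=[proj(n,[X[0]+.0205*np.cos(a),X[1]+.0205*np.sin(a),z]) for a in q for z in(.0905,.055)]
    return cv2.convexHull(np.array(pts,np.float32))
obs={"top":[],"scene":[]}
X0=(.4435,.1112)
for n in obs:
    h=cv2.cvtColor(cv2.imread(f"pics/{n}0.png"),cv2.COLOR_BGR2HSV).astype(np.float32)
    c=np.array(proj(n,(*X0,.08)));H=hull(n,X0)
    for a in np.radians(range(0,360,10)):
        u=np.array([np.cos(a),np.sin(a)]);o=np.arange(5,16,.1);X=(c[0]+o*u[0]).astype(np.float32)[None];Y=(c[1]+o*u[1]).astype(np.float32)[None]
        s=cv2.remap(h,X,Y,cv2.INTER_LINEAR)[0];blue=(s[:,1]>120)&(abs(s[:,0]-110)<12);wood=(s[:,1]>60)&(s[:,0]<22)&(s[:,2]>85)
        g=blue|wood
        # first radius from which 1.5 px stay background
        k=next((i for i in range(len(o)-15) if g[i:i+15].all()),None)
        if k is not None:
            p=c+o[k]*u;e=cv2.pointPolygonTest(H,tuple(map(float,p)),True);print(n,int(np.degrees(a)+.5),round(o[k],1),"blue" if blue[k] else "wood",round(e,2),end="; ")
            if abs(e)<2.5:obs[n].append(p)
    print()
for sel in(("top",),("scene",),("top","scene")):
    r=least_squares(lambda v:[cv2.pointPolygonTest(hull(n,v),tuple(map(float,p)),True)+v[2]*10 for n in sel for p in obs[n]],[*X0,0],loss="soft_l1",f_scale=.3,diff_step=1e-3)
    print(sel,r.x,np.sqrt(np.mean(r.fun**2)))
E
python3 head.py
```

```text
t 15.9667 p [0.5117 0.1081 0.1776] w 0.021526808518774275 F [-0.1043  0.7923 -4.5322] T [ 0.1057  1.0864 -0.0169] 
q [-0.342   0.3155 -0.1598  2.3604  1.755   0.3756 -0.6705] zt [ 0.5754 -0.0544 -0.8161] yt [0.0951 0.9955 0.0007]
12 7 0 [np.float64(10.8), np.float64(10.8), np.float64(10.8), np.float64(10.5), np.float64(10.8), np.float64(10.5), np.float64(10.8), np.float64(10.5), np.float64(10.8), np.float64(10.5), np.float64(10.8), np.float64(10.5), np.float64(6.8), np.float64(6.8), np.float64(6.8), np.float64(6.8), np.float64(6.8), np.float64(6.8), np.float64(6.8)]
dx,dy mm [-1.9382 -3.052 ] pitch,yaw deg [-2.5828 -0.1067] L -5.565410188412656 rms px 0.11843624841242165
short tip [0.4406 0.1118 0.1017] to target [ 0.0029 -0.0006 -0.0117]
top 0 11.3 blue 0.34; top 30 11.0 blue 0.18; top 40 10.8 blue 0.07; top 50 10.7 blue -0.19; top 60 10.5 blue -0.39; top 70 10.1 blue -0.42; top 80 10.3 blue -0.97; top 90 10.2 blue -0.94; top 120 10.3 blue -0.42; top 130 10.7 blue -0.63; top 140 11.2 blue -0.97; top 150 11.4 blue -1.06; top 250 10.0 blue -0.37; top 260 9.6 blue -0.14; top 270 10.0 b
[... 491 characters left out ...]
2.4 blue -2.18; scene 140 9.2 blue -0.97; scene 150 11.3 blue -3.59; scene 170 7.9 wood -0.72; scene 180 8.3 wood -0.94; scene 190 8.7 wood -0.92; scene 200 8.8 wood -0.76; scene 210 8.5 wood -0.43; scene 220 8.0 wood -0.03; scene 230 8.0 wood -0.18; scene 240 8.0 wood -0.33; scene 250 7.8 wood -0.23; scene 260 7.6 wood -0.08; scene 270 7.5 wood 0.04; scene 280 7.4 wood 0.21; scene 290 7.6 wood 0.12; scene 300 9.2 wood -1.35; scene 310 11.6 wood -3.68; scene 320 13.5 wood -5.62; scene 330 13.6 wood -5.92; scene 350 6.5 blue 0.63; 
('top',) [0.4436 0.1129 0.0518] 0.28707482684642815
('scene',) [0.4403 0.1104 0.0455] 0.6713645273525708
('top', 'scene') [0.4428 0.1121 0.032 ] 0.7016061307808454
```

>>> jog_arm:
  targets:
    - [[-0.003,-0.035,0],[0.0005,0.001,-0.003],1]
    - [[0,0,0],[0,0,0],1]
    - [[0,0,0],[0,0,0],1]

```text
time: 16.42
position: [0.5118, 0.109, 0.1742]
tcp_rot: [0.045, 0.947, -0.015, 0.319]
ft_force: [0.1, 0.4, -3.3]
width: 0.0211
finger_force: 59.9
```

```bash
sed -i 's/\[.4435,.1112,.09\]/[.4433,.1129,.09]/' k.py; python3 k.py
```

```text
t 16.4167 p [0.5118 0.109  0.1742] w 0.021118287613110253 F [ 0.1217  0.3752 -3.2936] T [ 0.1075  1.1246 -0.0474] 
q [-0.3242  0.3334 -0.1972  2.3791  1.8788  0.4267 -0.8029] zt [ 0.6022 -0.057  -0.7963] yt [0.0944 0.9955 0.0002]
12 3 0 [np.float64(10.8), np.float64(10.2), np.float64(10.8), np.float64(10.2), np.float64(10.8), np.float64(10.5), np.float64(10.2), np.float64(10.5), np.float64(10.2), np.float64(10.8), np.float64(10.5), np.float64(11.0), np.float64(6.8), np.float64(6.8), np.float64(6.8)]
dx,dy mm [-0.3727 -3.4589] pitch,yaw deg [-1.6266  0.3617] L -5.05400905636887 rms px 0.13574636019209543
short tip [0.4435 0.1116 0.0971] to target [-0.0002  0.0013 -0.0071]
```

>>> jog_arm:
  targets:
    - [[0,0,-0.005],[0,0.0013,-0.003],1]
    - [[0,0,0],[0,0,-0.003],1]
    - [[0,0,0],[0,0,0],1]
    - [[0,0,0],[0,0,-0.002],1]
    - [[0,0,0],[0,0,0],1]

```text
time: 17.03
position: [0.5124, 0.1107, 0.1667]
tcp_rot: [0.048, 0.946, -0.015, 0.32]
ft_force: [-1.9, -0.1, -1.0]
width: 0.0212
finger_force: 59.9
```

>>> jog_arm:
  targets:
    - [[0,0,0],[0,0,-0.002],1]
    - [[0,0,0],[0,0,0],1]

```text
time: 17.2
position: [0.513, 0.1106, 0.1652]
tcp_rot: [0.048, 0.946, -0.015, 0.32]
ft_force: [-1.1, 0.6, 1.4]
width: 0.0211
finger_force: 59.9
```

>>> jog_arm:
  targets:
    - [[0,0,0],[0,0,-0.002],1]
    - [[0,0,0],[0,0,0],1]

```text
time: 17.37
position: [0.5138, 0.1104, 0.1637]
tcp_rot: [0.048, 0.946, -0.016, 0.321]
ft_force: [2.0, 0.9, 3.1]
width: 0.0213
finger_force: 60.0
```

>>> jog_arm:
  targets:
    - [[0,0,0],[0,0,-0.002],1]
    - [[0,0,-0.03],[0,-0.002,-0.001],1]
    - [[0,0,0],[0,0,0],1]

```text
time: 17.62
position: [0.5149, 0.1083, 0.1615]
tcp_rot: [0.063, 0.944, -0.021, 0.322]
ft_force: [3.5, -0.5, 5.8]
width: 0.0213
finger_force: 60.0
```

>>> jog_arm:
  targets:
    - [[0,0,0.03],[0,0.002,0],1]
    - [[0,0,0.03],[0,0.002,0],1]
    - [[0,0,0],[0,0,0],1]

```text
time: 17.87
position: [0.5145, 0.1123, 0.1613]
tcp_rot: [0.034, 0.946, -0.011, 0.322]
ft_force: [5.8, -0.2, 4.5]
width: 0.0211
finger_force: 60.0
```

```bash
python3 m.py 5; python3 k.py|tail -2
```

```text
t 17.8667 p [0.5145 0.1123 0.1613] w 0.021142141685655636 F [ 5.7931 -0.1735  4.5047] T [ 0.2101 -0.5444  0.2578] 
q [-0.2788  0.3744 -0.2447  2.3824  1.9927  0.4553 -0.8883] zt [ 0.6088 -0.0419 -0.7922] yt [0.0705 0.9975 0.0014]
L -4.041471718949504
S nominal [0.4486 0.1169 0.0823]
dx,dy mm [-2.1766 -3.3988] pitch,yaw deg [-3.3481  0.2825] L -3.84766421151723 rms px 0.13093280246676042
short tip [0.442  0.1137 0.0863] to target [ 0.0013 -0.0008  0.0037]
```

View pics/m5.png

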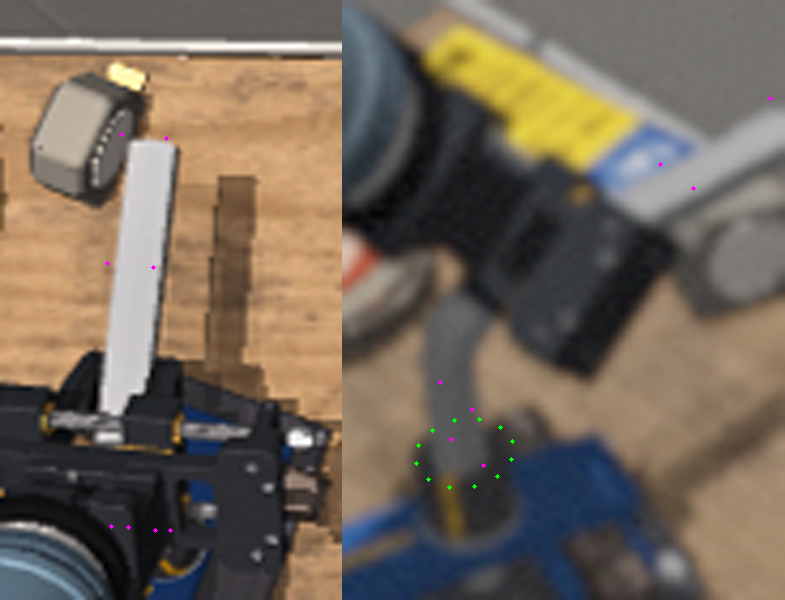

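The short arm now appears to be inside the mouth ring (tip about 4 mm down, pitched −3°). I'll press down and back (−x) so the reaction passes through the grip and uprights the key, and restore the yaw.

>>> jog_arm:
  targets:
    - [[0,-0.02,-0.025],[-0.002,-0.0015,0],1]
    - [[0,-0.02,0],[-0.002,0,-0.001],1]
    - [[0,0,0],[0,0,0],1]
    - [[0,0,0],[0,0,0],1]

```text
time: 18.5
position: [0.5132, 0.1109, 0.16]
tcp_rot: [0.046, 0.94, -0.015, 0.337]
ft_force: [8.6, 0.7, 10.4]
width: 0.0215
finger_force: 60.0
```

```bash
python3 k.py
```

```text
t 18.5 p [0.5132 0.1109 0.16  ] w 0.021491168479822485 F [ 8.5916  0.7323 10.3841] T [ 0.2979 -1.5515  0.3463] 
q [-0.0977  0.4168 -0.4764  2.3891  1.9804  0.5927 -0.8807] zt [ 0.6327 -0.0595 -0.7721] yt [0.0963 0.9954 0.0022]
12 10 0 [np.float64(10.8), np.float64(10.2), np.float64(10.8), np.float64(10.2), np.float64(10.2), np.float64(10.5), np.float64(10.0), np.float64(10.8), np.float64(10.2), np.float64(10.8), np.float64(10.0), np.float64(10.2), np.float64(6.8), np.float64(6.8), np.float64(6.8), np.float64(6.8), np.float64(6.8), np.float64(7.0), np.float64(7.0), np.float64(7.2), np.float64(7.8), np.float64(8.2)]
dx,dy mm [-1.0875 -3.1322] pitch,yaw deg [-3.0102  0.3208] L -5.203246229173855 rms px 0.11623758670827766
short tip [0.4424 0.1141 0.0846] to target [ 0.0009 -0.0012  0.0054]
```

>>> jog_arm:
  targets:
    - [[0,0,0],[-0.002,0,-0.002],1]
    - [[0,0,0],[-0.001,0,-0.002],1]
    - [[0,0,0],[0,0,0],1]

```text
time: 18.95
position: [0.5138, 0.1109, 0.1585]
tcp_rot: [0.046, 0.939, -0.016, 0.341]
ft_force: [16.2, -0.7, 15.8]
width: 0.0214
finger_force: 60.0
```

>>> jog_arm:
  targets:
    - [[0,0,0],[-0.002,-0.001,-0.002],1]
    - [[0,0,0],[-0.001,0,-0.002],1]
    - [[0,0,0],[0,0,0],1]

```text
time: 19.2
position: [0.5141, 0.1101, 0.1565]
tcp_rot: [0.047, 0.938, -0.017, 0.344]
ft_force: [23.2, -1.2, 19.7]
width: 0.0212
finger_force: 60.0
```

```bash
python3 k.py
```

```text
t 19.2 p [0.5141 0.1101 0.1565] w 0.02124971927546962 F [23.1815 -1.2057 19.7215] T [-0.3818 -5.2922  0.3104] 
q [ 0.2116  0.5382 -0.8474  2.3812  1.9575  0.7902 -0.7702] zt [ 0.644  -0.0632 -0.7624] yt [0.0992 0.9951 0.0013]
12 11 0 [np.float64(10.8), np.float64(10.2), np.float64(10.5), np.float64(10.5), np.float64(10.2), np.float64(10.5), np.float64(10.2), np.float64(10.5), np.float64(10.0), np.float64(10.5), np.float64(10.2), np.float64(10.5), np.float64(7.0), np.float64(7.0), np.float64(7.0), np.float64(6.8), np.float64(6.8), np.float64(7.0), np.float64(7.0), np.float64(7.2), np.float64(7.2), np.float64(8.2), np.float64(9.0)]
dx,dy mm [-0.7287 -3.276 ] pitch,yaw deg [-4.8601  0.6401] L -5.050349135199474 rms px 0.09216951337421485
short tip [0.4412 0.1132 0.0834] to target [ 0.0021 -0.0003  0.0066]
```

>>> jog_arm:
  targets:
    - [[0,0,0],[0,0,0.002],1]
    - [[0,0,0],[0,0,0.002],1]
    - [[0,0,0],[0,0,0],1]
    - [[0,0,0],[0,0,0],1]

```text
time: 19.73
position: [0.5118, 0.1101, 0.1592]
tcp_rot: [0.046, 0.938, -0.016, 0.342]
ft_force: [20.7, -0.4, 11.4]
width: 0.0214
finger_force: 60.0
```

```bash
python3 k.py
```

```text
t 19.7333 p [0.5118 0.1101 0.1592] w 0.02136318044475252 F [20.6681 -0.3667 11.3792] T [ 0.002  -4.3086  0.2786] 
q [ 0.2096  0.5232 -0.8443  2.3827  1.9421  0.7748 -0.7605] zt [ 0.6402 -0.0623 -0.7656] yt [0.0978 0.9952 0.0007]
12 9 0 [np.float64(10.2), np.float64(10.8), np.float64(10.5), np.float64(10.2), np.float64(10.5), np.float64(10.2), np.float64(10.8), np.float64(10.5), np.float64(10.8), np.float64(10.2), np.float64(10.8), np.float64(10.5), np.float64(6.8), np.float64(6.8), np.float64(7.0), np.float64(7.0), np.float64(7.0), np.float64(7.2), np.float64(7.8), np.float64(8.2), np.float64(9.2)]
dx,dy mm [-0.4417 -2.8751] pitch,yaw deg [-2.5151  0.0255] L -5.58502515610084 rms px 0.10096590809001837
short tip [0.4423 0.114  0.0831] to target [ 0.001  -0.0011  0.0069]
```

>>> jog_arm:
  targets:
    - [[0,0,0],[0,0,0.002],1]
    - [[0,0,0],[-0.001,0,0.001],1]
    - [[0,0,0],[0,0,0],1]
    - [[0,0,0],[0,0,0],1]

```text
time: 20.27
position: [0.5099, 0.1102, 0.1613]
tcp_rot: [0.046, 0.939, -0.016, 0.341]
ft_force: [20.8, 0.2, 7.3]
width: 0.021
finger_force: 60.0
```

```bash
python3 k.py
```

```text
t 20.2667 p [0.5099 0.1102 0.1613] w 0.02102586797189555 F [20.7972  0.1688  7.3492] T [ 0.2578 -4.016   0.3345] 
q [ 0.2387  0.5276 -0.8805  2.3835  1.9277  0.7858 -0.7406] zt [ 0.6384 -0.0616 -0.7673] yt [0.0974 0.9952 0.0011]
12 8 0 [np.float64(10.8), np.float64(10.2), np.float64(10.8), np.float64(10.5), np.float64(10.2), np.float64(10.8), np.float64(10.5), np.float64(10.8), np.float64(10.5), np.float64(10.2), np.float64(10.5), np.float64(10.0), np.float64(6.8), np.float64(6.8), np.float64(6.8), np.float64(6.8), np.float64(7.0), np.float64(7.5), np.float64(7.8), np.float64(8.5)]
dx,dy mm [-0.8079 -3.2333] pitch,yaw deg [-1.8175  0.5785] L -5.011978194969436 rms px 0.100194462216945
short tip [0.4409 0.1129 0.0844] to target [ 0.0024 -0.      0.0056]
```

```bash
sed -i 's/if 6.5<wd<15/if 6.5<wd<(7.15 if n=="scene" else 15)/' k.py; python3 k.py | tail -2
```

```text
dx,dy mm [-0.7177 -3.2571] pitch,yaw deg [-1.8913  0.5927] L -4.993835929391092 rms px 0.10312492330800128
short tip [0.4409 0.1129 0.0845] to target [ 0.0024 -0.      0.0055]
```

>>> jog_arm:
  targets:
    - [[0,0,0],[-0.001,0,0.001],1]
    - [[0,0,0],[-0.001,0,0.001],1]
    - [[0,0,0],[0,0,0],1]
    - [[0,0,0],[0,0,0],1]

```text
time: 21.0
position: [0.5076, 0.11, 0.163]
tcp_rot: [0.046, 0.939, -0.016, 0.34]
ft_force: [20.2, 0.3, 8.2]
width: 0.0208
finger_force: 60.0
```

```bash
python3 k.py
```

```text
t 21.0 p [0.5076 0.11   0.163 ] w 0.020835140023064722 F [20.1769  0.2693  8.2139] T [ 0.0497 -3.9102  0.3205] 
q [ 0.3054  0.5589 -0.9665  2.3846  1.9131  0.8329 -0.705 ] zt [ 0.6378 -0.0619 -0.7677] yt [0.0977 0.9952 0.0009]
12 4 0 [np.float64(10.5), np.float64(10.8), np.float64(10.5), np.float64(10.8), np.float64(10.2), np.float64(10.8), np.float64(10.8), np.float64(10.2), np.float64(10.8), np.float64(10.5), np.float64(10.2), np.float64(10.8), np.float64(6.8), np.float64(6.8), np.float64(7.0), np.float64(7.0)]
dx,dy mm [-1.2574 -3.125 ] pitch,yaw deg [0.6305 0.2164] L -5.389427081414254 rms px 0.12196964464516365
short tip [0.4415 0.113  0.0833] to target [ 0.0018 -0.0001  0.0067]
```

>>> jog_arm:
  targets:
    - [[0,0,0],[0.002,0,-0.001],1]
    - [[0,0,0],[0.002,0,-0.001],1]
    - [[0,0,0],[0,0,0],1]

```text
time: 21.45
position: [0.5105, 0.11, 0.1603]
tcp_rot: [0.046, 0.939, -0.016, 0.339]
ft_force: [14.1, -0.2, 10.5]
width: 0.0211
finger_force: 60.0
```

>>> jog_arm:
  targets:
    - [[0,0,0],[0,0,-0.002],1]
    - [[0,0,0],[0,0,0],1]

```text
time: 21.62
position: [0.5114, 0.1101, 0.1591]
tcp_rot: [0.046, 0.939, -0.016, 0.341]
ft_force: [15.3, -1.2, 14.3]
width: 0.0208
finger_force: 60.0
```

```bash
python3 k.py
```

```text
t 21.6167 p [0.5114 0.1101 0.1591] w 0.0208427014004603 F [15.2795 -1.1741 14.345 ] T [-0.1842 -3.5072  0.1709] 
q [ 0.3028  0.5754 -0.9608  2.3784  1.9263  0.8411 -0.7063] zt [ 0.6381 -0.062  -0.7675] yt [0.0968 0.9953 0.    ]
12 8 0 [np.float64(10.2), np.float64(10.8), np.float64(10.5), np.float64(10.2), np.float64(10.8), np.float64(10.2), np.float64(10.8), np.float64(10.5), np.float64(10.2), np.float64(10.5), np.float64(10.2), np.float64(10.5), np.float64(6.8), np.float64(6.8), np.float64(6.8), np.float64(6.8), np.float64(6.8), np.float64(6.8), np.float64(7.0), np.float64(7.0)]
dx,dy mm [-1.083  -3.2852] pitch,yaw deg [-2.4   0.51] L -5.043637364640227 rms px 0.10549600915187746
short tip [0.4413 0.1129 0.0829] to target [0.002  0.     0.0071]
```

The refined screw centre (y 0.1129) moves the stripe heading to about 210°, so the long arm should point near 0°, not −5.5°. I'll unload, yaw +5.5° about the tip, and press.

>>> jog_arm:
  targets:
    - [[0,0,0],[0,0,0.003],1]
    - [[0,0,0.03],[0,0.002,0],1]
    - [[0,0,0.03],[0,0.002,0],1]
    - [[0,0,0.03],[0,0.002,0],1]
    - [[0,0,0],[0,0,0],1]
    - [[0,0,0],[0,0,0],1]

```text
time: 22.32
position: [0.5091, 0.1158, 0.1601]
tcp_rot: [0.003, 0.941, -0.001, 0.338]
ft_force: [13.8, 1.3, 3.5]
width: 0.021
finger_force: 60.0
```

```bash
python3 k.py
```

```text
t 22.3167 p [0.5091 0.1158 0.1601] w 0.021049611886695605 F [13.8096  1.3151  3.5188] T [ 0.2362 -2.5214  0.2015] 
q [ 0.4282  0.6308 -1.0835  2.3877  1.9676  0.8522 -0.5995] zt [ 0.6361 -0.004  -0.7716] yt [0.007  1.     0.0006]
12 7 0 [np.float64(10.2), np.float64(11.0), np.float64(10.8), np.float64(10.8), np.float64(10.5), np.float64(10.5), np.float64(10.5), np.float64(10.2), np.float64(11.0), np.float64(10.8), np.float64(12.5), np.float64(12.0), np.float64(7.0), np.float64(7.0), np.float64(7.0), np.float64(6.8), np.float64(7.0), np.float64(7.0), np.float64(7.0)]
dx,dy mm [-1.714  -4.5331] pitch,yaw deg [-2.7557  1.9893] L 1.5879174897703392 rms px 0.1522329062816001
short tip [0.4377 0.1093 0.0843] to target [0.0056 0.0036 0.0057]
```

>>> jog_arm:
  targets:
    - [[0,0,0],[0,0,-0.002],1]
    - [[0,0,0],[0,0,-0.001],1]
    - [[0,0,0],[0,0,0],1]

```text
time: 22.77
position: [0.5094, 0.116, 0.1572]
tcp_rot: [0.003, 0.941, -0.001, 0.338]
ft_force: [14.3, 1.0, 5.8]
width: 0.0214
finger_force: 60.0
```

>>> jog_arm:
  targets:
    - [[0,0,0.03],[0,0.002,0],1]
    - [[0,0,0],[0,0,-0.001],1]
    - [[0,0,0],[0,0,0],1]

```text
time: 23.02
position: [0.5089, 0.1179, 0.1556]
tcp_rot: [-0.01, 0.941, 0.004, 0.338]
ft_force: [14.9, 0.7, 3.2]
width: 0.0214
finger_force: 60.0
```

```bash
sed -i 's/6.5<wd<(7.15 if n=="scene" else 15)/6.5<wd<(7.15 if n=="scene" else 11.3)/' k.py; python3 k.py
```

```text
t 23.0167 p [0.5089 0.1179 0.1556] w 0.02143532783371736 F [14.8841  0.7182  3.2461] T [ 0.1904 -2.5352  0.1178] 
q [ 0.5318  0.7591 -1.225   2.3886  1.9824  0.9675 -0.5016] zt [ 0.6353  0.0153 -0.7721] yt [-0.0227  0.9997  0.0012]
12 5 0 [np.float64(10.2), np.float64(10.2), np.float64(10.2), np.float64(10.2), np.float64(10.2), np.float64(10.2), np.float64(10.2), np.float64(10.2), np.float64(10.5), np.float64(10.8), np.float64(10.8), np.float64(10.8), np.float64(7.0), np.float64(7.0), np.float64(6.8), np.float64(6.8), np.float64(7.0)]
dx,dy mm [-0.7759 -3.798 ] pitch,yaw deg [-2.7589  1.4268] L 2.727338549289244 rms px 0.11128988956945766
short tip [0.4385 0.1107 0.0799] to target [0.0048 0.0022 0.0101]
```

It's sliding in now (tip about 10 mm down, with a force of only about 8 N). I'll continue gently.

>>> jog_arm:
  targets:
    - [[0,0,0],[0.001,0,-0.002],1]
    - [[0,0,0],[0.001,0,-0.002],1]
    - [[0,0,0],[0,0,0],1]

```text
time: 23.47
position: [0.5097, 0.1178, 0.1509]
tcp_rot: [-0.011, 0.942, 0.004, 0.337]
ft_force: [11.5, 1.6, 2.6]
width: 0.0216
finger_force: 60.0
```

```bash
python3 k.py
```

```text
t 23.4667 p [0.5097 0.1178 0.1509] w 0.021555718769751295 F [11.4716  1.6316  2.6274] T [ 0.2691 -1.7525  0.147 ] 
q [ 0.5234  0.7691 -1.213   2.3873  1.9939  0.9711 -0.5064] zt [ 0.6337  0.015  -0.7734] yt [-0.0238  0.9997 -0.0002]
12 1 0 [np.float64(10.5), np.float64(10.5), np.float64(10.5), np.float64(10.2), np.float64(10.2), np.float64(10.2), np.float64(10.2), np.float64(10.5), np.float64(10.5), np.float64(10.5), np.float64(11.2), np.float64(11.2), np.float64(7.0)]
dx,dy mm [ 0.0892 -4.0903] pitch,yaw deg [-6.9959  2.6893] L 4.054341862226009 rms px 0.18919959516416152
short tip [0.4349 0.1084 0.0805] to target [0.0084 0.0045 0.0095]
```

>>> jog_arm:
  targets:
    - [[0,0,0],[0.001,0,-0.002],1]
    - [[0,0,0],[0,0,-0.002],1]
    - [[0,0,0],[0,0,0],1]

```text
time: 23.92
position: [0.51, 0.1178, 0.1464]
tcp_rot: [-0.012, 0.942, 0.004, 0.336]
ft_force: [9.9, 1.2, 1.9]
width: 0.0213
finger_force: 60.0
```

>>> jog_arm:
  targets:
    - [[0,0,0],[0,0,-0.002],1]
    - [[0,0,0],[0,0,-0.001],1]
    - [[0,0,0],[0,0,0],1]

```text
time: 24.17
position: [0.5101, 0.1179, 0.1436]
tcp_rot: [-0.012, 0.942, 0.004, 0.336]
ft_force: [10.2, 1.2, 1.8]
width: 0.0212
finger_force: 60.0
```

```bash
python3 k.py
```

```text
t 24.1667 p [0.5101 0.1179 0.1436] w 0.0211955786311799 F [10.2057  1.2271  1.8479] T [ 0.2474 -1.4152  0.102 ] 
q [ 0.5182  0.7969 -1.2078  2.3879  2.0147  0.9915 -0.5121] zt [ 0.6329  0.0154 -0.7741] yt [-0.0244  0.9997 -0.0001]
10 0 0 [np.float64(10.5), np.float64(10.2), np.float64(10.5), np.float64(10.5), np.float64(10.0), np.float64(10.0), np.float64(10.2), np.float64(10.2), np.float64(10.5), np.float64(10.5)]
dx,dy mm [ 0.0832 -3.4454] pitch,yaw deg [0.0007 0.064 ] L 1.462280860709455 rms px 0.13520442110290995
short tip [0.4442 0.1128 0.0646] to target [-0.0009  0.0001  0.0254]
```

>>> jog_arm:
  targets:
    - [[0,0,0],[0,0,-0.002],1]
    - [[0,0,0],[0,0,-0.001],1]
    - [[0,0,0],[0,0,0],1]

```text
time: 24.62
position: [0.5105, 0.118, 0.141]
tcp_rot: [-0.012, 0.942, 0.004, 0.337]
ft_force: [9.6, 1.3, 5.1]
width: 0.0211
finger_force: 60.0
```

>>> jog_arm:
  targets:
    - [[0,0,0],[0,0,-0.002],1]
    - [[0,0,0],[0,0,0],1]
    - [[0,0,0],[0,0,0],1]

```text
time: 24.87
position: [0.5113, 0.1183, 0.1401]
tcp_rot: [-0.012, 0.941, 0.004, 0.338]
ft_force: [8.9, -0.4, 11.7]
width: 0.0211
finger_force: 60.0
```

The key has bottomed out (TCP z 0.140, force rising), so it's seated. I'll let go, back off along the tool axis, straighten the tool, and regrasp further out on the long arm.

>>> jog_arm:
  targets:
    - [[0,0,0],[0,0,0.001],-1]
    - [[0,0,0],[0,0,0.001],-1]
    - [[0,0,0],[0,0,0],-1]
    - [[0,0,0],[0,0,0],-1]
    - [[0,0,0],[0,0,0],-1]
    - [[0,0,0],[0,0,0],-1]
    - [[0,0,0],[0,0,0],-1]
    - [[0,0,0],[0,0,0],-1]
    - [[0,0,0],[0,0,0],-1]
    - [[0,0,0],[-0.012,0,0.015],-1]
    - [[0,0,0],[-0.012,0,0.015],-1]
    - [[0,0,0],[-0.012,0,0.02],-1]
    - [[0,0,0],[0,0,0.02],-1]
    - [[0,0,0],[0,0,0],-1]

```text
time: 26.03
position: [0.4896, 0.1252, 0.2168]
tcp_rot: [-0.013, 0.944, 0.001, 0.33]
ft_force: [0.7, 0.4, 0.3]
width: 0.0881
finger_force: 0.0
```

>>> jog_arm:
  targets:
    - [[0,0.1,0],[0.014,0,0],-1]
    - [[0,0.1,0],[0.014,0,0],-1]
    - [[0,0.1,0],[0.014,0,0],-1]
    - [[0,0.1,0],[0.014,0,0],-1]
    - [[0,0.1,0],[0.014,0,0],-1]
    - [[0,0.1,0],[0.014,0,0],-1]
    - [[0,0.08,0],[0.014,0,0],-1]
    - [[0,0,0],[0,0,0],-1]
    - [[0,0,0],[0,0,0],-1]

```text
time: 26.78
position: [0.577, 0.1218, 0.2098]
tcp_rot: [-0.01, 1.0, -0.0, 0.028]
ft_force: [0.2, -0.2, -0.2]
width: 0.0878
finger_force: 0.0
```

Run:
```python
from h import *
s,M=st();h=np.arctan2(M[1,1],M[0,1])-np.pi/2;print("tool fwd heading",np.degrees(h))
t=grab("top");cv2.imwrite("pics/t6.png",t);c=grab("scene");cv2.imwrite("pics/s6.png",c)
H=cv2.cvtColor(t,cv2.COLOR_BGR2HSV)
for X in(.47,.5,.53,.56,.59,.61,.62,.63):
    r=int(round(proj("top",(X,.115,.152))[1]));c0=proj("top",(X,.115,.152))[0]
    m=(H[r,:,1]<40)&(H[r,:,2]>120);xs=[x for x in range(int(c0)-12,int(c0)+13) if m[x]]
    if xs:print(X,r,min(xs),max(xs),onz("top",((min(xs)+max(xs))/2,r),.152)[:2])
```

```text
t 26.7833 p [0.577  0.1218 0.2098] w 0.08784703677037681 F [ 0.1892 -0.158  -0.1813] T [0.067  0.1213 0.0255] 
q [ 0.5019  0.7939 -1.191   1.7449  0.8473  1.1461  0.6455] zt [ 0.0552  0.0001 -0.9985] yt [-0.0191  0.9998 -0.0009]
tool fwd heading 1.0924516613184152
0.63 186 183 192 [0.631  0.1202]
```

>>> jog_arm:
  targets:
    - [[0,0.05,0.01],[-0.003,0,-0.02],-1]
    - [[0,0,0],[0,0,-0.02],-1]
    - [[0,0,0],[0,0,-0.02],-1]
    - [[0,0,0],[0,0,-0.01],-1]
    - [[0,0,0],[0,0,0],-1]
    - [[0,0,0],[0,0,0],1]
    - [[0,0,0],[0,0,0],1]
    - [[0,0,0],[0,0,0],1]
    - [[0,0,0],[0,0,0],1]
    - [[0,0,0],[0,0,0],1]
    - [[0,0,0],[0,0,0],1]
    - [[0,0,0],[0,0,0],1]
    - [[0,0,0],[0,0,0],1]
    - [[0,0,0],[0,0,0],1]
    - [[0,0,0],[0,0,0],1]
    - [[0,0,0],[0,0,0],1]
    - [[0,0,0],[0,0,0],1]
    - [[0,0,0],[0,0,0],1]
    - [[0,0,0],[0,0,0],1]
  grip_force: 40

```text
time: 28.47
position: [0.5736, 0.1219, 0.1415]
tcp_rot: [-0.016, 1.0, -0.0, 0.004]
ft_force: [0.1, -1.4, -0.7]
width: 0.0212
finger_force: 40.0
```

```bash
python3 -c "
from h import *
s,M=st();print(s['finger_force'],np.degrees(np.arctan2(M[1,1],M[0,1]))-90)"
```

```text
t 28.4667 p [0.5736 0.1219 0.1415] w 0.021182233326492283 F [ 0.0837 -1.4385 -0.7361] T [-0.0915 -0.0037  0.0883] 
q [ 0.4546  0.8886 -1.1167  1.7592  0.9056  1.0974  0.6244] zt [ 0.0075 -0.0005 -1.    ] yt [-0.031   0.9995 -0.0008]
39.97555274516344 1.777990303513107
```

>>> jog_arm:
  targets:
    - [[0,0,-0.06],[0,-0.0078,0],1]
    - [[0,0,-0.06],[-0.0004,-0.0078,0],1]
    - [[0,0,-0.06],[-0.0009,-0.0078,0],1]
    - [[0,0,-0.06],[-0.0014,-0.0077,0],1]
    - [[0,0,-0.06],[-0.0018,-0.0076,0],1]
    - [[0,0,0],[0,0,0],1]

```text
time: 28.97
position: [0.5692, 0.0837, 0.142]
tcp_rot: [0.135, 0.991, 0.0, 0.004]
ft_force: [0.4, 2.8, 2.0]
width: 0.0216
finger_force: 40.0
```

```bash
python3 -c "
from h import *
s,M=st();print(s['finger_force'],np.degrees(np.arctan2(M[1,1],M[0,1]))-90,np.degrees(np.arctan2(s['position'][1]-.1169,s['position'][0]-.4431)),np.hypot(s['position'][1]-.1169,s['position'][0]-.4431))"
```

```text
t 28.9667 p [0.5692 0.0837 0.142 ] w 0.021554948842661317 F [0.3505 2.8493 2.0093] T [ 0.6652 -0.0802  0.2862] 
q [ 0.5062  0.8421 -1.0718  1.79    0.8609  1.0506  0.4035] zt [ 0.0082 -0.0011 -1.    ] yt [0.2673 0.9636 0.0012]
40.043472291436046 -15.501617681998837 -14.76877748326473 0.13038823332249203
```

>>> jog_arm:
  targets:
    - [[0,0,-0.06],[-0.0023,-0.0075,0],1]
    - [[0,0,-0.06],[-0.0027,-0.0073,0],1]
    - [[0,0,-0.06],[-0.0032,-0.0072,0],1]
    - [[0,0,-0.06],[-0.0036,-0.007,0],1]
    - [[0,0,-0.06],[-0.004,-0.0067,0],1]
    - [[0,0,-0.06],[-0.0044,-0.0065,0],1]
    - [[0,0,-0.06],[-0.0048,-0.0062,0],1]
    - [[0,0,0],[0,0,0],1]

```text
time: 29.63
position: [0.5448, 0.0356, 0.1423]
tcp_rot: [0.338, 0.941, -0.0, 0.004]
ft_force: [3.1, 3.7, 1.8]
width: 0.0217
finger_force: 40.0
```

>>> jog_arm:
  targets:
    - [[0,0,-0.06],[-0.0051,-0.0059,0],1]
    - [[0,0,-0.06],[-0.0055,-0.0056,0],1]
    - [[0,0,0],[0,0,0],1]

```text
time: 29.88
position: [0.5344, 0.0241, 0.1423]
tcp_rot: [0.393, 0.92, -0.001, 0.004]
ft_force: [3.4, 3.3, 2.1]
width: 0.0214
finger_force: 40.0
```

```bash
python3 -c "
from h import *
s,M=st();print(s['finger_force'],np.degrees(np.arctan2(M[1,1],M[0,1]))-90,np.degrees(np.arctan2(s['position'][1]-.1169,s['position'][0]-.4431)),np.hypot(s['position'][1]-.1169,s['position'][0]-.4431))"
```

```text
t 29.8833 p [0.5344 0.0241 0.1423] w 0.02135049858909727 F [3.4405 3.3375 2.1155] T [ 0.6959 -0.8232  0.193 ] 
q [ 0.5924  0.7333 -0.9916  1.8956  0.7724  0.9447 -0.0084] zt [ 0.0075 -0.0047 -1.    ] yt [0.7228 0.691  0.0022]
40.019025946967304 -46.2874645805004 -45.459704372284335 0.13016886456693527
```

>>> jog_arm:
  targets:
    - [[0,0,-0.06],[-0.0058,-0.0053,0],1]
    - [[0,0,-0.03],[-0.003,-0.0025,0],1]
    - [[0,0,0],[0,0,0],1]

```text
time: 30.13
position: [0.5261, 0.0168, 0.1423]
tcp_rot: [0.433, 0.901, -0.0, 0.004]
ft_force: [3.7, 4.0, 1.9]
width: 0.0216
finger_force: 40.1
```

>>> jog_arm:
  targets:
    - [[0,0,-0.03],[-0.0031,-0.0024,0],1]
    - [[0,0,-0.03],[-0.0032,-0.0023,0],1]
    - [[0,0,0],[0,0,0],1]

```text
time: 30.38
position: [0.5201, 0.0121, 0.1424]
tcp_rot: [0.46, 0.888, -0.0, 0.004]
ft_force: [4.5, 3.5, 1.7]
width: 0.0214
finger_force: 40.1
```

```bash
python3 -c "
from h import *
s,M=st();print(s['finger_force'],np.degrees(np.arctan2(M[1,1],M[0,1]))-90,np.degrees(np.arctan2(s['position'][1]-.1169,s['position'][0]-.4431)),np.hypot(s['position'][1]-.1169,s['position'][0]-.4431))"
```

```text
t 30.3833 p [0.5201 0.0121 0.1424] w 0.02144561955824484 F [4.4933 3.4893 1.7189] T [ 0.6132 -0.9687  0.3995] 
q [ 0.6107  0.698  -0.9696  1.9333  0.7451  0.9106 -0.1256] zt [ 0.0075 -0.005  -1.    ] yt [0.8166 0.5772 0.0032]
40.076092262752354 -54.745455373327765 -53.70250013748927 0.13002169607190336
```

>>> jog_arm:
  targets:
    - [[0,0,-0.03],[-0.0033,-0.0022,0],1]
    - [[0,0,-0.03],[-0.0033,-0.0021,0],1]
    - [[0,0,-0.03],[-0.0034,-0.002,0],1]
    - [[0,0,0],[0,0,0],1]

```text
time: 30.72
position: [0.5111, 0.0064, 0.1428]
tcp_rot: [0.499, 0.867, 0.0, 0.005]
ft_force: [7.1, 3.4, 1.0]
width: 0.0215
finger_force: 40.3
```

>>> jog_arm:
  targets:
    - [[0,0,-0.03],[-0.0034,-0.0019,0],1]
    - [[0,0,-0.03],[-0.0035,-0.0018,0],1]
    - [[0,0,0],[0,0,0],1]

```text
time: 30.97
position: [0.5058, 0.0037, 0.1434]
tcp_rot: [0.524, 0.852, 0.002, 0.006]
ft_force: [10.0, 6.6, 1.1]
width: 0.0217
finger_force: 40.7
```

```bash
python3 -c "
from h import *
s,M=st();print(s['finger_force'],np.degrees(np.arctan2(M[1,1],M[0,1]))-90,np.degrees(np.arctan2(s['position'][1]-.1169,s['position'][0]-.4431)),np.hypot(s['position'][1]-.1169,s['position'][0]-.4431))
t=np.mean([grab('top').astype(float) for _ in range(3)],0).astype(np.uint8)
c=np.mean([grab('scene').astype(float) for _ in range(3)],0).astype(np.uint8)
cv2.imwrite('pics/m7.png',np.hstack([crop(t,165,225,80,80,5),crop(c,205,195,80,80,5)]))"
```

```text
t 30.9667 p [0.5058 0.0037 0.1434] w 0.02165467753505662 F [10.018   6.5796  1.0776] T [ 1.1709 -2.1246  0.7803] 
q [ 0.6249  0.6598 -0.9489  1.9729  0.7167  0.8715 -0.2458] zt [ 0.0124 -0.0028 -0.9999] yt [0.8925 0.4509 0.0098]
40.68861249515635 -63.19854861799597 -61.00936722422947 0.1293636783109211
```

View pics/m7.png

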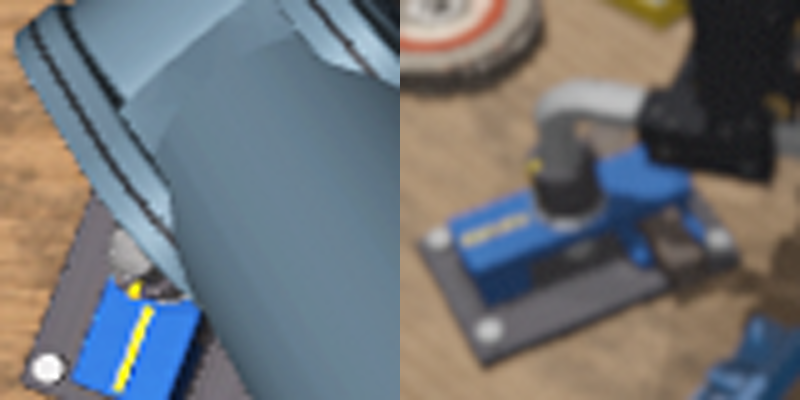

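The top view shows the stripe at (135,290) next to the strap line, which starts at (150,310), and the scene shows the key fully seated. The force is climbing, so I'll push once more to confirm the hard stop.

>>> jog_arm:
  targets:
    - [[0,0,-0.02],[-0.0024,-0.0012,0],1]
    - [[0,0,-0.02],[-0.0024,-0.0012,0],1]
    - [[0,0,0],[0,0,0],1]

```text
time: 31.52
position: [0.5027, 0.0025, 0.1439]
tcp_rot: [0.54, 0.841, 0.004, 0.007]
ft_force: [12.6, 9.2, -0.8]
width: 0.022
finger_force: 41.1
```

```bash
python3 -c "
from h import *
s,M=st();print(s['finger_force'],np.degrees(np.arctan2(M[1,1],M[0,1]))-90,np.degrees(np.arctan2(s['position'][1]-.1169,s['position'][0]-.4431)),np.hypot(s['position'][1]-.1169,s['position'][0]-.4431))"
```

```text
t 31.5167 p [0.5027 0.0025 0.1439] w 0.021951955831876827 F [12.6175  9.202  -0.7685] T [ 1.655  -2.924   0.9529] 
q [ 0.628   0.6496 -0.944   1.983   0.709   0.8595 -0.2775] zt [ 0.0156 -0.0007 -0.9999] yt [0.9092 0.4162 0.0139]
41.121320603899676 -65.40438273429449 -62.49568007490481 0.12898006712129736
```

>>> jog_arm:
  targets:
    - [[0,0,0.03],[0.003,0.0015,0],1]
    - [[0,0,0.03],[0.003,0.0015,0],1]
    - [[0,0,0],[0,0,0],1]
    - [[0,0,0],[0,0,0],-1]
    - [[0,0,0],[0,0,0],-1]
    - [[0,0,0],[0,0,0],-1]
    - [[0,0,0],[0,0,0],-1]
    - [[0,0,0],[0,0,0],-1]
    - [[0,0,0],[0,0,0],-1]
    - [[0,0,0],[0,0,0],-1]
    - [[0,0,0],[0,0,0],-1]
    - [[0,0,0],[0,0,0.01],-1]
    - [[0,0,0],[0,0,0.02],-1]
    - [[0,0,0],[0,0,0.03],-1]
    - [[0,0,0],[0,0,0.03],-1]
    - [[0,0,0],[0,0,0.03],-1]
    - [[0,0,0],[0,-0.03,0.02],-1]
    - [[0,0,0],[0,-0.03,0],-1]
    - [[0,0,0],[0,-0.03,0],-1]
    - [[0,0,0],[0,-0.03,0],-1]

```text
time: 33.18
position: [0.5026, -0.1198, 0.2828]
tcp_rot: [0.518, 0.856, -0.002, 0.004]
ft_force: [0.2, -0.4, -0.8]
width: 0.0878
finger_force: 0.0
```

>>> jog_arm:
  targets:
    - [[0,0,0],[0.03,-0.03,0],-1]
    - [[0,0,0],[0.03,-0.03,0],-1]
    - [[0,0,0],[0.02,-0.03,0],-1]
    - [[0,0,0],[0,-0.03,0],-1]
    - [[0,0,0],[0,-0.03,0],-1]
    - [[0,0,0],[0,-0.03,0],-1]
    - [[0,0,0],[0,0,0],-1]
    - [[0,0,0],[0,0,0],-1]
    - [[0,0,0],[0,0,0],-1]

```text
time: 33.93
position: [0.5816, -0.2965, 0.2821]
tcp_rot: [0.518, 0.856, -0.002, 0.003]
ft_force: [0.2, -0.5, -0.2]
width: 0.0881
finger_force: 0.0
```

Run:
```python
from h import *
st()
t=np.mean([grab('top').astype(float) for _ in range(4)],0).astype(np.uint8);cv2.imwrite("pics/t8.png",t);cv2.imwrite("pics/s8.png",grab("scene"))
h=cv2.cvtColor(t,cv2.COLOR_BGR2HSV);m=cv2.inRange(h,(22,120,120),(35,255,255));m[:,:170]=0;m[:,230:]=0;m[:255]=0;m[320:]=0
n,l,s,c=cv2.connectedComponentsWithStats(m);print(s[1:],c[1:])
S=np.array([.4433,.1129])
for i in range(1,n):
    v=onz("top",c[i],.09 if s[i][1]<285 else .051)[:2]-S;print(np.degrees(np.arctan2(v[1],v[0]))%360,np.linalg.norm(v))
# key long arm
g=((h[...,1]<35)&(h[...,2]>130)).astype(np.uint8);g[:,:185]=0;g[:,300:]=0;g[:225]=0;g[330:]=0
n,l,s,c=cv2.connectedComponentsWithStats(g)
for i in range(1,n):
    if s[i][4]>150:
        r=cv2.minAreaRect(np.argwhere(l==i)[:,::-1].astype(np.float32));b=cv2.boxPoints(r);print("key",r,[onz("top",p,.152)[:2] for p in b])
```

```text
t 33.9333 p [ 0.5816 -0.2965  0.2821] w 0.08810136775370812 F [ 0.2347 -0.4539 -0.2267] T [ 0.0237  0.0305 -0.0135] 
q [ 1.0137  0.7209 -0.9964  1.4689  0.6217  1.2834  0.4391] zt [ 0.0034 -0.006  -1.    ] yt [0.8858 0.464  0.0003]
[[191 281   2   4   7]
 [188 286   7  17  19]] [[191.5714 282.7143]
 [191.3158 294.1053]]
154.11008093691675 0.018007081281209644
157.741650528146 0.04588539272338168
key ((227.38392639160156, 253.85340881347656), (10.938850402832031, 92.11248016357422), 61.75026321411133) [array([0.4523, 0.1214]), array([ 0.5457, -0.0459]), array([ 0.5256, -0.0571]), array([0.4324, 0.1099])]
```

```bash
python3 -c "
from bench import robot
print(robot.sign_off())"
```

```text
the job is handed in; nothing more can be done
None
```

The key's short arm is seated in the cap screw, the screw is turned clockwise to its hard stop with the stripe at the yellow line, the gripper has let go and is clear, and the job is handed in at about 34 s; the sign-off gave no verdict, and I did not re-measure the bystanders.

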